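# Lock a pack of strap blanks in the clamping frame with a wedge

### The arm

A 7-joint arm with a two-finger parallel gripper is mounted at the origin on a cart in front of the work surface, level with it; the furniture and walls round the work are solid. World frame = base frame: x ahead of the robot, y to its left, z up, the work surface at z = 0. Lengths are in m, angles in rad, forces in N, time in s.
With the tool pointing down it reaches from about 0.425 to 0.95 m from the base axis. Payload 4.7 kg.
Tool frame: the origin (TCP) lies at the very end of the fingers, on their centre line; the grasp point (between the pads) lies bot.tcp_to_grasp behind it (bot.tcp_to_grasp is the distance from the TCP to the grasp point, in m); z points along the fingers, y is the line along which they close (so a half turn about z gives the same grasp; the last joint's range is limited). The gripper opens to 87 mm and grips with 3 to 60 N. Pads are 19 mm wide; open, the fingers measure 117 mm over their backs; the gripper's body (75 mm by 190 mm) begins 51 mm behind the grasp point.
Start: joints at [1.234, 0.469, -0.049, 1.532, 0.024, 1.141, -0.082], TCP at [0.205, -0.643, 0.223] pointing down, gripper open.
Joint ranges: [-2.59, 2.59], [-0.33, 1.99], [-1.39, 1.29], [0.1, 2.45], [-1.04, 4.18], [0.21, 1.99], [-2.66, 2.66]. Speed limits (rad/s): [2.57, 2.57, 3.14, 3.14, 3.14, 3.14, 3.14].

### API

Orientations are given as a rotation vector (axis times angle).
In Python, from rig import bot, imaging gives the robot as it stands. The module is installed in compiled form; this text tells all that it offers.
- The arm moves only by the tool send_rows, never from a script. Its argument "commands" is a list of rows, each a list of 7 numbers: the shift along the tool's x, y, z in cm, then the turn, a rotation vector about the tool's x, y, z in rad, then the opening, from -1 (shut) to 1 (fully open). In form: [[x, y, z, wx, wy, wz, jaw], ...]. A call has 1 to 5 rows; each row is the pose to reach, as a shift and turn from the pose commanded when the call began, along the tool's axes at that moment; what a row does not reach only later rows make up. A row lasts 1/12 s, in which the tool goes at most 41.7 mm and 7.16 degrees, less where a joint would pass 70% of its speed; a pose out of reach is approached as far as the arm can. A call with a gripper value outside its range is refused whole. The fingers move at their own pace and stop on an object; "grip_force" is the grip in N (left out, the last holds). Time passes only in rows, so rows that repeat a pose let the fingers close. It gives the time, the measured TCP pose, the force, the opening and the grip force at its end, in the units of the state.
- bot.get_state(): the state, without advancing time (a new reading comes with each control period).
- imaging.get_image(name): name is "scene" or "top" or "wrist"; returns the picture (420x560x3 uint8, red, green, blue); there is no depth.
- imaging.calibration(name): a dict with "K" (3x3 intrinsics, pixels), "dist" ([k1, k2, p1, p2, k3] as OpenCV has them; the pictures are not rectified), "position" and "rotation" of the camera in the world; the wrist camera has in their place "hand_eye" (4x4, takes a point from camera to tool coordinates, whose origin is the TCP and whose axes are the flange's). Camera axes: x right, y up, looking along -z (the intrinsics and any distortion apply to the point x, -y, -z); pixel columns grow to the right and rows downward; lengths in m; the calibration is good to about 2 mm. A picture is of the moment at which its call begins: read the wrist's pose just before it. calibration takes no time and is no camera call.
- bot.hand_in(): hands the job in; it is judged then, once.
The state is a dict: "t": time; "joints": joint angles; "qvel": joint speeds; "tau": joint torques, N m; "ee_pos": TCP position; "ee_rot": TCP orientation; "contact_force": force on the tool from outside, world axes, zero at the start; "ft_torque": the same for the moment, N m; "opening": finger opening in m; "grasp_force": force on a finger pad.
Only numpy, scipy, OpenCV 4.12 (cv2) and the standard library are available. Lean on these libraries where they do the work, as an engineer would, in place of code of your own. Each camera call takes 0.05 s, during which the arm holds its last target. There are 200 camera calls.

### The job

Make the pack of steel blanks in the clamping frame fast for drilling. Lay the aluminium pressure bar lengthways on top of the pack so that it lies flat and centred under the beam, then drive the wooden wedge, thin end first and flat side down, from the front into the gap between bar and beam until it is jammed tight and stays so by itself. Keep the pack against the frame's rear stop, do not disturb the other tools, and let go of everything.

Things in the scene. Friction and masses are not known exactly. Their poses are not given: they have to be found in the camera images.
- frame: Grey steel clamping frame, fixed. Origin on the table under the middle of its beam; x points from the open front to the rear stop (the way the wedge is driven), y left, z up; yaw varies. Base plate 250 (x) x 150 (y) x 10 mm. Two uprights, x -22 to +22, 72 mm apart inside, 104 outside; on them the beam, x -22 to +22, 100 to 150 mm above the table; on it a cap plate, x -40 to +40, 124 wide, 150 to 164 high, bolt heads 10 mm higher.
- shoe_middle (a point): Middle of the lower face of the steel shoe under the beam, 81 mm above the table. The face slopes as the wedge does: 84 mm high at the front edge (frame x -22), 78 at the rear (+22). Beam and cap plate overhang the work and would strike a gripper that points straight down: tilt the tool 30 to 45 degrees, leaning back from the beam to the open front.
- stop_top (a point): Top of the front face of the rear stop, an upright plate 56 mm wide at frame x +81 mm; its top is 54 mm above the table. It takes the thrust of driving: pack and bar may slide up to it.
- pack_top (a point): Middle of the top face of the pack: three loose steel strap blanks, 180 x 50 x 6 mm each, on a packing block in the frame, long axis (x) along the frame's x, rear ends within 3 mm of the rear stop; the point is at about x -10 mm in the frame. The packing's height differs: the pack's top is 38 to 43 mm above the table.
- bar_center (a point): Pressure bar: plain aluminium flat, 130 (x, long) x 50 (y) x 20 mm (z), about 0.3 kg, loose on the table left of the frame; it and the wedge may change places. The point is its centre, 10 mm above its underside. Alike both ways round.
- wedge_center (a point): Light wooden wedge, 150 (x) x 36 mm (y), lying on its flat side left of the frame. Point: middle of length and width, 10 mm above the flat side; x points from thick end (30 mm high) to thin end (10 mm), sloping evenly. The gap over the bar is 18 to 23 mm at the shoe's middle: it stops with the thick end 25 to 70 mm before the beam, tightening in the last 2 mm; a push of 10 to 20 N jams it, friction holds it.
- blank_1: Lowest of the three blanks of the pack; origin at the middle of its underside.
- blank_2: Middle blank of the pack; origin at the middle of its underside.
- blank_3: Top blank of the pack; origin at the middle of its underside.
- spanner: Bystander: open-ended spanner 216 mm long, lying flat behind the wedge and bar, leave alone.
- calipers: Bystander: outside calipers 117 x 88 mm, lying flat, leave alone.
- horseshoe: Bystander: horseshoe 118 x 124 x 9 mm, lying flat at the left, leave alone.
- punch_round: Bystander: round punch 141 mm long, 18 mm thick, at the back left, leave alone.
- hammer_ball: Bystander: hammer with wooden handle, 258 mm long, at the back, leave alone.

How it is judged:
On the way, in this order (a step that is already met when the one before it is completed fails the run):
1. the pressure bar lies flat on the pack, centred under the beam, and is let go (x of bar_center in the frame of frame between -0.025 and 0.02 m and y of bar_center in the frame of frame between -0.012 and 0.012 m and angle between the x axis of bar_center and the x axis of frame, either way round below 0.14 rad and angle between bar_center's own z axis and vertical below 0.05 rad and contact force between pressure_bar and blank_3 above 1 N and contact force between the fingers and pressure_bar below 0.1 N), for 0.2 s.
2. the wedge is jammed between the bar and the beam's shoe (contact force between wedge and frame above 5 N and contact force between wedge and pressure_bar above 5 N and x of wedge_center in the frame of frame above -0.06 m), for 0.2 s.
At the end, for the whole second after the job is handed in: Bar flat on the pack, centre -25 to +20 mm along and 12 mm across of the beam's middle, parallel within 8 deg; wedge flat side down on it, within 18 mm of the middle line and 10 deg, by itself pressing over 5 N on shoe and bar; blanks moved under 12 mm; all released, at rest (all of step 2 and x of bar_center in the frame of frame between -0.025 and 0.02 m and y of bar_center in the frame of frame between -0.012 and 0.012 m and angle between the x axis of bar_center and the x axis of frame, either way round below 0.14 rad and angle between bar_center's own z axis and vertical below 0.05 rad and y of wedge_center in the frame of frame between -0.018 and 0.018 m and angle between the x axis of wedge_center and the x axis of frame, either way round below 0.17 rad and angle between wedge_center's own z axis and vertical below 0.1 rad and distance of each of blank_1, blank_2, blank_3 from where it was at the start of the episode below 0.012 m and linear speed of each of wedge, pressure_bar below 0.01 m/s); the robot touches nothing.
It fails at once if a bystander tool is pushed more than 30 mm (distance of any of spanner, calipers, horseshoe, punch_round, hammer_ball from where it was at the start of the episode above 0.03 m).
It fails at once if a blank of the pack is pushed more than 20 mm (distance of any of blank_1, blank_2, blank_3 from where it was at the start of the episode above 0.02 m).
It also fails if it takes over 72 s, if anything falls off the work surface, if the arm or the gripper's body presses on something with over 40 N, if the wrist force passes 120 N, or if a joint passes its speed limit or range.

## Working session

There is one attempt and no reset: what is moved stays moved. The work goes in short steps, Python scripts to look and compute and a tool call to move; the robot and the scene stay as the last step left them, time stands still between calls to the robot, and variables do not carry over. Pictures are saved under pics/ and viewed, at most 10 in all, crops included, and the job is handed in when it is done.

Besides the shell and the picture viewer there is one more tool, called after "Emit:" as name([rows], argument=value, ...), one row to a line, values as JSON. send_rows: Moves the arm, as the interface text tells. Its arguments: {"type":"object","properties":{"commands":{"type":"array","items":{"type":"array","items":{"type":"number"}}},"grip_force":{"type":"number"}},"required":["commands"]}

```bash
mkdir -p pics
python3 - <<'E'
from rig import bot, imaging
import cv2
s=bot.get_state(); print({k:s[k] for k in('t','ee_pos','ee_rot','opening','contact_force')}, bot.tcp_to_grasp)
for n in('scene','top'):
    cv2.imwrite(f'pics/{n}0.png',imaging.get_image(n)[:,:,::-1]); print(n,imaging.calibration(n))
print(imaging.calibration('wrist'))
E
```

```text
{'t': 0.0, 'ee_pos': array([ 0.20432136, -0.64268406,  0.22149842]), 'ee_rot': array([-3.10254858e+00, -4.81313095e-01,  6.19330143e-04]), 'opening': 0.08725771523059035, 'contact_force': array([ 0.00107337, -0.27097316,  0.06513113])} 0.0187
scene {'K': array([[431.57041471,   0.        , 274.96809223],
       [  0.        , 431.57041471, 202.04587935],
       [  0.        ,   0.        ,   1.        ]]), 'dist': array([-0.05240155,  0.        ,  0.        ,  0.        ,  0.        ]), 'position': array([0.01668962, 0.84691063, 0.51161218]), 'rotation': array([ 0.45371027, -1.39072442, -2.11627838])}
top {'K': array([[439.75996502,   0.        , 275.03791111],
       [  0.        , 439.75996502, 205.77212865],
       [  0.        ,   0.        ,   1.        ]]), 'dist': array([-0.06593738,  0.        ,  0.        ,  0.        ,  0.        ]), 'position': array([0.39312674, 0.10446541, 1.13051367]), 'rotation': array([ 0.16058358, -0.16081965, -1.54120786])}
{'K': array([[325.47423039,   0.        , 281.75274637],
       [  0.        , 325.47423039, 208.23413026],
       [  0.        ,   0.        ,   1.        ]]), 'dist': array([-0.04965544,  0.        ,  0.        ,  0.        ,  0.        ]), 'hand_eye': array([[-3.03768446e-04,  9.69747200e-01,  2.44111197e-01,
         6.69077553e-02],
       [ 9.99999625e-01,  4.92480803e-04, -7.12026118e-04,
         8.60817269e-04],
       [-8.10705412e-04,  2.44110889e-01, -9.69746986e-01,
        -1.61655862e-01],
       [ 0.00000000e+00,  0.00000000e+00,  0.00000000e+00,
         1.00000000e+00]])}
```

View pics/top0.png

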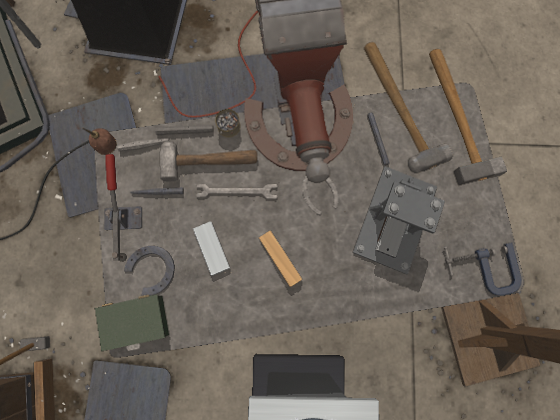

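View pics/scene0.png

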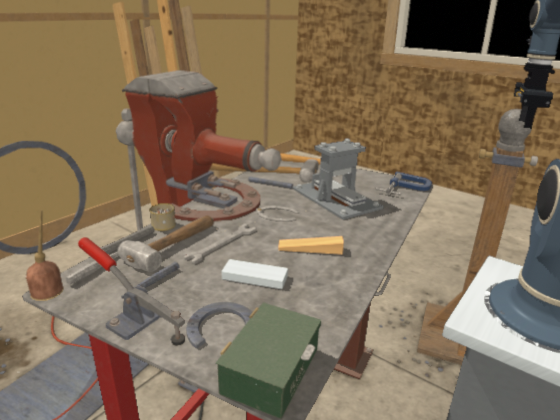

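Run:
```python
import cv2,numpy as np
a=cv2.imread('pics/top0.png'); s=cv2.imread('pics/scene0.png')
A=cv2.resize(a[155:285,345:455],None,fx=4,fy=4,interpolation=cv2.INTER_CUBIC)
B=cv2.resize(a[215:295,185:310],None,fx=2.8,fy=2.8,interpolation=cv2.INTER_CUBIC)
C=cv2.resize(s[130:220,285:400],None,fx=3,fy=3,interpolation=cv2.INTER_CUBIC)
o=np.zeros((600,800,3),np.uint8); o[:520,:440]=A; o[:224,445:795]=B; o[230:500,445:790]=C
cv2.imwrite('pics/crop0.png',o)
```

```text
(no output)
```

View pics/crop0.png

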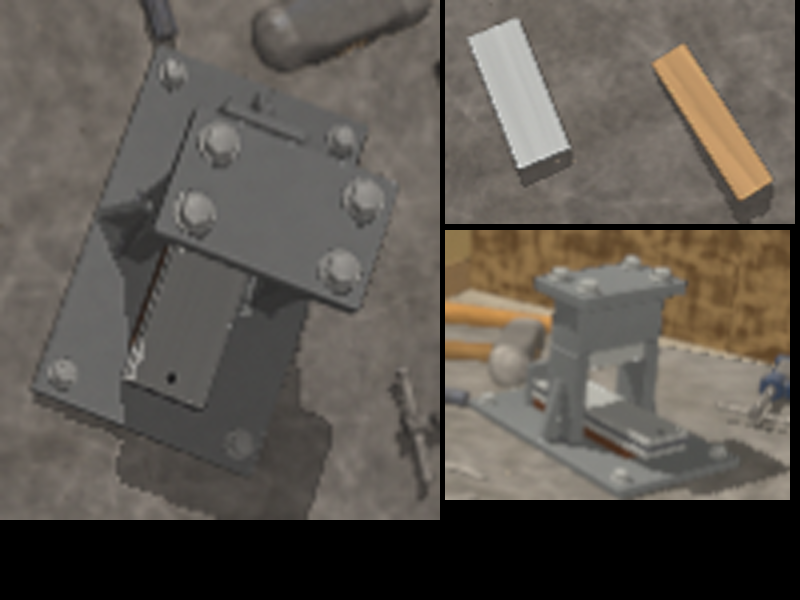

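```bash
cat > h.py <<'E'
import numpy as np, cv2
from rig import bot, imaging
from scipy.spatial.transform import Rotation as R
from scipy.optimize import least_squares
def extr(n,st=None):
    c=imaging.calibration(n)
    if n=='wrist':
        T=np.eye(4);T[:3,:3]=R.from_rotvec(st['ee_rot']).as_matrix();T[:3,3]=st['ee_pos'];T=T@c['hand_eye']
        return c,T[:3,:3],T[:3,3]
    return c,R.from_rotvec(c['rotation']).as_matrix(),c['position']
def proj(P,e):
    c,M,t=e
    X=(np.atleast_2d(P)-t)@M*np.array([1,-1,-1])
    return cv2.projectPoints(X,np.zeros(3),np.zeros(3),c['K'],c['dist'])[0][:,0]
def place(P,q): # q=x,y,yaw,(z)
    P=np.atleast_2d(np.array(P,float)); c,s=np.cos(q[2]),np.sin(q[2])
    return np.c_[q[0]+c*P[:,0]-s*P[:,1], q[1]+s*P[:,0]+c*P[:,1], P[:,2]+(q[3] if len(q)>3 else 0)]
def fit(P,px,e,q0):
    f=lambda q:(proj(place(P,q),e)-np.array(px)).ravel()
    r=least_squares(f,q0,loss='soft_l1'); return r.x,np.abs(r.fun).reshape(-1,2).round(1)
E
python3 - <<'E'
from h import *
e=extr('top')
F=[(.125,.075,.01),(-.125,.075,.01),(-.125,-.075,.01),(-.04,.062,.164),(-.04,-.062,.164),(.04,-.062,.164),(.04,.062,.164),(.081,.028,.054),(.081,-.028,.054)]
px=np.array([(155,48),(33,390),(258,475),(155,230),(357,310),(398,183),(192,103),(222,105),(305,138)])/4+[345,155]
q,r=fit(F,px,e,[.45,-.25,-.4]);print('frame',q,r.tolist())
P=[(-.0975,.025,.0405),(-.0975,-.025,.0405)]
print(proj(place(P,q),e),np.array([(125,375),(205,408)])/4+[345,155])
B=[(.065,.025,.02),(.065,-.025,.02),(-.065,-.025,.02),(-.065,.025,.02)]
px=np.array([(23,38),(73,18),(127,148),(75,168)])/2.8+[185,215]
print('bar',*fit(B,px,e,[.35,.25,.3]))
W=[(.075,.018,.01),(.075,-.018,.01),(-.075,-.018,.03),(-.075,.018,.03)]
px=np.array([(208,64),(242,44),(328,182),(290,200)])/2.8+[185,215]
print('wedge',*fit(W,px,e,[.35,.1,.3]))
E
```

```text
frame [ 0.60076906 -0.20842976 -0.3464243 ] [[0.0, 1.7], [0.0, 0.3], [0.9, 0.1], [0.7, 0.3], [0.9, 0.1], [0.7, 0.9], [1.0, 0.1], [0.5, 0.8], [0.5, 0.4]]
[[377.83124123 248.46599243]
 [396.71626825 255.64901528]] [[376.25 248.75]
 [396.25 257.  ]]
bar [0.51137174 0.26536273 0.43037484] [[0.2 0.1]
 [0.1 0.5]
 [0.  0.1]
 [0.1 0.7]]
wedge [0.48949309 0.09105959 0.56090025] [[0.3 0.8]
 [0.3 0.7]
 [0.2 0.3]
 [1.  1.4]]
```

```bash
cat >> h.py <<'E'
FR=[0.6008,-0.2084,-0.3464]
def tool(yaw,t):
    c,s=np.cos(yaw),np.sin(yaw); Z=np.array([c*np.sin(t),s*np.sin(t),-np.cos(t)]); X=np.array([c*np.cos(t),s*np.cos(t),np.sin(t)])
    return np.c_[X,np.cross(Z,X),Z]
def delta(pos,yaw,t,grasp=False):
    """tool-axis shift (cm) and turn to put TCP (or grasp point) at pos"""
    s=bot.get_state(); M=R.from_rotvec(s['ee_rot']).as_matrix(); T=tool(yaw,t); p=np.array(pos,float)
    if grasp: p=p+T[:,2]*bot.tcp_to_grasp
    print('TCP->',p.round(4),'shift cm',((p-s['ee_pos'])@M*100).round(2),'turn',R.from_matrix(M.T@T).as_rotvec().round(3),
      'F',np.round(s['contact_force'],1),'open',round(s['opening'],4),'gf',round(float(s['grasp_force']),1),'t',round(s['t'],2))
E
python3 - <<'E'
from h import *
delta([.43,-.2,.3],-.1,0)
E
```

```text
TCP-> [ 0.43 -0.2   0.3 ] shift cm [ 34.92 -35.37  -7.78] turn [-0.002  0.     0.408] F [-0.1 -0.2 -0.4] open 0.0868 gf 0.0 t 0.1
```

Emit:
send_rows([
  [35, -35.4, -7.8, 0, 0, 0.41, 1],
  [35, -35.4, -7.8, 0, 0, 0.41, 1],
  [35, -35.4, -7.8, 0, 0, 0.41, 1],
  [35, -35.4, -7.8, 0, 0, 0.41, 1],
  [35, -35.4, -7.8, 0, 0, 0.41, 1],
])

```text
t: 0.52
ee_pos: [0.2985, -0.4579, 0.2546]
ee_rot: [-3.137, 0.163, 0.001]
contact_force: [1.0, -0.6, 0.6]
opening: 0.0869
grasp_force: 0.0
```

Run:
```python
from h import *
delta([.43,-.2,.3],-.1,0)
delta([.5,.2,.2],.43,.3)
print(bot.get_state()['ee_pos'])
```

```text
TCP-> [ 0.43 -0.2   0.3 ] shift cm [ 10.41 -27.01  -4.53] turn [-0.001  0.001 -0.004] F [ 1.  -0.6  0.6] open 0.0869 gf 0.0 t 0.52
TCP-> [0.5 0.2 0.2] shift cm [ 13.23 -67.52   5.49] turn [ 0.079  0.293 -0.53 ] F [ 1.  -0.6  0.6] open 0.0869 gf 0.0 t 0.52
[ 0.29847305 -0.45785674  0.25459936]
```

Emit:
send_rows([
  [10.4, -27, -4.5, 0, 0, 0, 1],
  [10.4, -27, -4.5, 0, 0, 0, 1],
  [10.4, -27, -4.5, 0, 0, 0, 1],
  [10.4, -27, -4.5, 0, 0, 0, 1],
  [10.4, -27, -4.5, 0, 0, 0, 1],
])

```text
t: 0.93
ee_pos: [0.3915, -0.2743, 0.287]
ee_rot: [3.137, -0.161, -0.0]
contact_force: [0.8, -0.9, 0.3]
opening: 0.0869
grasp_force: 0.0
```

Run:
```python
from h import *
b=[0.5114,0.2654,0.4304]
delta(place([-.06,0,.16],b)[0],b[2],.4)
```

```text
TCP-> [0.4569 0.2404 0.16  ] shift cm [  1.25 -51.87  12.69] turn [ 0.107  0.391 -0.526] F [ 0.8 -0.9  0.3] open 0.0869 gf 0.0 t 0.93
```

Emit:
send_rows([
  [1.2, -51.9, 5, 0.11, 0.39, -0.53, 1],
  [1.2, -51.9, 5, 0.11, 0.39, -0.53, 1],
  [1.2, -51.9, 12.7, 0.11, 0.39, -0.53, 1],
  [1.2, -51.9, 12.7, 0.11, 0.39, -0.53, 1],
  [1.2, -51.9, 12.7, 0.11, 0.39, -0.53, 1],
])

```text
t: 1.35
ee_pos: [0.4163, -0.0725, 0.2457]
ee_rot: [-2.946, -0.605, -0.563]
contact_force: [0.6, 0.4, -0.2]
opening: 0.0872
grasp_force: 0.0
```

Run:
```python
from h import *
b=[0.5114,0.2654,0.4304]
delta(place([-.06,0,.16],b)[0],b[2],.4)
```

```text
TCP-> [0.4569 0.2404 0.16  ] shift cm [ 11.72 -27.08  14.08] turn [ 0.003  0.021 -0.024] F [ 0.6  0.4 -0.2] open 0.0872 gf 0.0 t 1.35
```

Emit:
send_rows([
  [11.7, -27.1, 14.1, 0, 0.02, -0.02, 1],
  [11.7, -27.1, 14.1, 0, 0.02, -0.02, 1],
  [11.7, -27.1, 14.1, 0, 0.02, -0.02, 1],
  [11.7, -27.1, 14.1, 0, 0.02, -0.02, 1],
  [11.7, -27.1, 14.1, 0, 0.02, -0.02, 1],
])

```text
t: 1.77
ee_pos: [0.4409, 0.1137, 0.194]
ee_rot: [-2.937, -0.629, -0.586]
contact_force: [-0.0, -2.2, -0.5]
opening: 0.087
grasp_force: 0.0
```

Run:
```python
from h import *
b=[0.5114,0.2654,0.4304]
delta(place([-.06,0,.12],b)[0],b[2],.65)
```

```text
TCP-> [0.4569 0.2404 0.12  ] shift cm [  3.3  -10.91   9.38] turn [ 0.005  0.256 -0.007] F [-0.  -2.2 -0.5] open 0.087 gf 0.0 t 1.77
```

Emit:
send_rows([
  [3.3, -10.9, 9.4, 0, 0.26, -0.01, 1],
  [3.3, -10.9, 9.4, 0, 0.26, -0.01, 1],
  [3.3, -10.9, 9.4, 0, 0.26, -0.01, 1],
  [3.3, -10.9, 9.4, 0, 0.26, -0.01, 1],
  [3.3, -10.9, 9.4, 0, 0.26, -0.01, 1],
])

```text
t: 2.18
ee_pos: [0.4487, 0.1462, 0.1583]
ee_rot: [-2.912, -0.623, -0.787]
contact_force: [0.5, -0.1, -0.4]
opening: 0.0873
grasp_force: 0.0
```

Run:
```python
from h import *
b=[0.5114,0.2654,0.4304]
st=bot.get_state(); im=imaging.get_image('wrist')
e=extr('wrist',st); print(st['ee_pos'],st['ee_rot'])
B=[(.065,.025,.02),(.065,-.025,.02),(-.065,-.025,.02),(-.065,.025,.02)]
o=im[:,:,::-1].copy(); cv2.polylines(o,[proj(place(B,b),e).astype(int)],True,(0,0,255),1)
cv2.imwrite('pics/w1.png',o)
delta(place([-.04,0,.012],b)[0],b[2],.70)
```

```text
[0.44874304 0.14621388 0.15833972] [-2.91230407 -0.62278564 -0.78742098]
TCP-> [0.475  0.2487 0.012 ] shift cm [-1.48 -8.86 15.58] turn [0.047 0.18  0.009] F [0.1 0.2 0.4] open 0.0872 gf 0.0 t 2.23
```

View pics/w1.png

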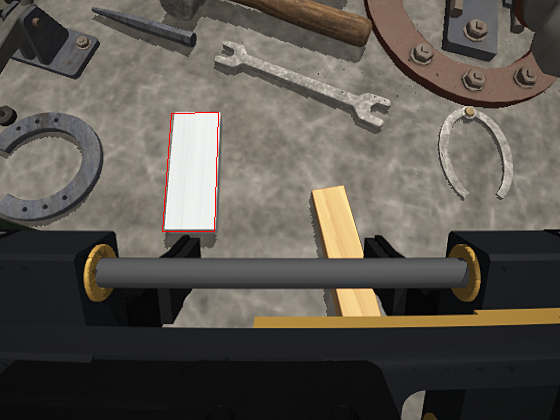

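Run:
```python
from h import *
b=[0.5114,0.2654,0.4304]
delta(place([-.08,0,.07],b)[0],b[2],.70)
```

```text
TCP-> [0.4387 0.232  0.07  ] shift cm [-2.07 -8.52  8.57] turn [0.047 0.18  0.009] F [0.1 0.2 0.4] open 0.0872 gf 0.0 t 2.23
```

Emit:
send_rows([
  [-2.1, -8.5, 8.6, 0.05, 0.18, 0.01, 1],
  [-2.1, -8.5, 8.6, 0.05, 0.18, 0.01, 1],
  [-2.1, -8.5, 8.6, 0.05, 0.18, 0.01, 1],
  [-2.1, -8.5, 8.6, 0.05, 0.18, 0.01, 1],
  [-2.1, -8.5, 8.6, 0.05, 0.18, 0.01, 1],
])

```text
t: 2.65
ee_pos: [0.4102, 0.182, 0.1599]
ee_rot: [-2.858, -0.633, -0.841]
contact_force: [-0.6, 0.3, 0.0]
opening: 0.0868
grasp_force: 0.0
```

Run:
```python
from h import *
b=[0.5114,0.2654,0.4304]
delta(place([-.08,0,.07],b)[0],b[2],.70)
delta(place([-.04,0,.011],b)[0],b[2],.70)
print(bot.get_state()['ee_pos'],bot.get_state()['joints'])
```

```text
TCP-> [0.4387 0.232  0.07  ] shift cm [-0.84 -3.59 10.02] turn [0.021 0.133 0.013] F [-0.6  0.3  0. ] open 0.0868 gf 0.0 t 2.65
TCP-> [0.475  0.2487 0.011 ] shift cm [-0.63 -3.74 17.14] turn [0.021 0.133 0.013] F [-0.6  0.3  0. ] open 0.0868 gf 0.0 t 2.65
[0.41021196 0.18200742 0.15986333] [ 0.80175682  0.10021081 -1.37790504  2.44651562  1.03829595  0.21215755
 -2.65682539]
```

```bash
cat > fk.py <<'E'
from h import *
import itertools
S=[([1.234,.469,-.049,1.532,.024,1.141,-.082],[.2043,-.6427,.2215],[-3.1025,-.4813,.0006])]
s=bot.get_state(); S.append((list(s['joints']),list(s['ee_pos']),list(s['ee_rot'])))
def fk(q,sg,L=None):
    M=np.eye(3);out=[]
    for i,ax in enumerate('zyzyzyz'):
        out.append(M[:,2].copy()) if i in(2,4) else None
        M=M@R.from_euler(ax,sg[i]*q[i]).as_matrix()
    out.append(M[:,2]); return M,np.array(out)
if __name__=='__main__':
  res=[]
  for sg in itertools.product([1,-1],repeat=7):
    e=0;Ms=[]
    for q,p,r in S:
        M,_=fk(q,sg); Ms.append(M.T@R.from_rotvec(r).as_matrix())
    # constant tool offset
    res.append((np.linalg.norm(R.from_matrix(Ms[0].T@Ms[1]).as_rotvec()),sg,R.from_matrix(Ms[0]).as_rotvec().round(2)))
  res.sort(key=lambda a:a[0])
  for r in res[:4]:
    print(r)
    A=[];bb=[]
    for q,p,_ in S:
        M,d=fk(q,r[1]); A.append(np.c_[np.array([0,0,1.]),d.T]);bb+=p
    x,rs,_,sv=np.linalg.lstsq(np.vstack(A),bb,rcond=None); print(x,rs,sv)
E
python3 fk.py
```

```text
(np.float64(0.002324469541063448), (-1, 1, -1, 1, -1, 1, -1), array([0.  , 0.  , 1.57]))
[0.13920483 0.62452638 0.43222984 0.30373588] [0.0019755] [2.54123509 1.16545468 0.38178063 0.19514904]
(np.float64(0.43328275894080065), (1, 1, 1, 1, 1, 1, 1), array([ 0.  , -0.  , -2.19]))
[ 1.27474163 -0.47720428 -0.31650291  0.89249086] [0.30997079] [2.54123509 1.16545468 0.38178063 0.19514904]
(np.float64(0.5148307335654368), (-1, 1, 1, -1, 1, -1, 1), array([-0.74, -0.74,  1.5 ]))
[-2.14485232  2.85503876  0.24181086  0.47312467] [0.01118088] [2.4142521  1.4023354  0.41041931 0.1907832 ]
(np.float64(0.5662090853905686), (1, 1, -1, -1, -1, -1, -1), array([ 1.02, -0.53, -2.04]))
[ 0.96561868 -0.98609562  0.20400783 -0.26498427] [0.44233464] [2.4142521  1.4023354  0.41041931 0.1907832 ]
```

Run:
```python
from h import *
delta([.55,.05,.3],.1,0)
```

```text
TCP-> [0.55 0.05 0.3 ] shift cm [13.38 18.16 -7.57] turn [-0.069 -0.566  0.327] F [-0.6  0.3  0. ] open 0.0868 gf 0.0 t 2.65
```

Emit:
send_rows([
  [13.4, 18.2, -7.6, -0.07, -0.57, 0.33, 1],
  [13.4, 18.2, -7.6, -0.07, -0.57, 0.33, 1],
  [13.4, 18.2, -7.6, -0.07, -0.57, 0.33, 1],
  [13.4, 18.2, -7.6, -0.07, -0.57, 0.33, 1],
  [13.4, 18.2, -7.6, -0.07, -0.57, 0.33, 1],
])

```text
t: 3.07
ee_pos: [0.4894, 0.1082, 0.2349]
ee_rot: [-3.078, -0.379, -0.424]
contact_force: [1.5, -0.2, 0.4]
opening: 0.0873
grasp_force: 0.0
```

```bash
cat > rec.py <<'E'
from h import *
import json
s=bot.get_state(); open('log.jsonl','a').write(json.dumps([list(map(float,s[k])) for k in('joints','ee_pos','ee_rot')])+'\n')
print('J',s['joints'].round(2),'P',s['ee_pos'].round(4),'az',round(float(np.arctan2(s['ee_pos'][1],s['ee_pos'][0])),3))
E
python3 - <<'E'
import rec
from h import *
delta([.55,.05,.3],.1,0)
E
```

```text
J [ 0.82  0.2  -1.25  2.06  0.36  0.78 -1.96] P [0.4894 0.1082 0.2349] az 0.218
TCP-> [0.55 0.05 0.3 ] shift cm [ 6.03  7.24 -4.92] turn [ 0.002 -0.272  0.144] F [ 1.5 -0.2  0.4] open 0.0873 gf 0.0 t 3.07
```

Emit:
send_rows([
  [6, 7.2, -4.9, 0, -0.27, 0.14, 1],
  [6, 7.2, -4.9, 0, -0.27, 0.14, 1],
  [6, 7.2, -4.9, 0, -0.27, 0.14, 1],
  [6, 7.2, -4.9, 0, -0.27, 0.14, 1],
  [6, 7.2, -4.9, 0, -0.27, 0.14, 1],
])

```text
t: 3.48
ee_pos: [0.5524, 0.0502, 0.2989]
ee_rot: [-3.133, -0.16, -0.012]
contact_force: [-0.9, -0.1, -0.4]
opening: 0.0872
grasp_force: 0.0
```

Run:
```python
import rec
from h import *
delta([.55,-.3,.3],-.5,0)
delta([.5,.25,.3],.46,0)
```

```text
J [ 0.68  0.4  -1.12  1.68  0.38  1.28 -1.98] P [0.5524 0.0502 0.2989] az 0.091
TCP-> [ 0.55 -0.3   0.3 ] shift cm [-3.8  34.81 -0.28] turn [-0.006 -0.006  0.602] F [-0.9 -0.1 -0.4] open 0.0872 gf 0.0 t 3.48
TCP-> [0.5  0.25 0.3 ] shift cm [ -3.17 -20.41  -0.06] turn [-0.002 -0.008 -0.358] F [-0.9 -0.1 -0.4] open 0.0872 gf 0.0 t 3.48
```

```bash
cat > fk2.py <<'E'
from h import *
import json
SG=[-1,1,-1,1,-1,1,-1]
S=[[[1.234,.469,-.049,1.532,.024,1.141,-.082],[.2043,-.6427,.2215],0],[[.80175682,.10021081,-1.37790504,2.44651562,1.03829595,.21215755,-2.65682539],[.41021196,.18200742,.15986333],0]]
S+=[json.loads(l) for l in open('log.jsonl')]
def basis(q):
    M=np.eye(3);D=[np.array([0,0,1.])]
    for i,ax in enumerate('zyzyzyz'):
        M=M@R.from_euler(ax,SG[i]*q[i]).as_matrix()
        if i==0: D.append(M[:,0].copy())
        if i==2: D+= [M[:,2].copy(),M[:,0].copy()]
        if i==4: D+= [M[:,2].copy(),M[:,0].copy()]
        if i==5: D+= [M[:,2].copy(),M[:,0].copy()]
    return M@R.from_rotvec([0,0,np.pi/2]).as_matrix(),np.array(D).T
A=np.vstack([basis(s[0])[1] for s in S]);b=np.concatenate([s[1] for s in S])
X,_,rk,sv=np.linalg.lstsq(A,b,rcond=None)
def fk(q): M,D=basis(q); return M,D@X
if __name__=='__main__': print(X.round(4),np.abs(A@X-b).max(),sv.round(3))
E
python3 fk2.py
```

```text
[ 0.185   0.0167  0.5867 -0.0145  0.4477 -0.0058  0.3114  0.0055] 0.037856305268466284 [3.897 3.43  2.007 0.673 0.566 0.477 0.111 0.085]
```

```bash
sed -i 's/if i==4: D+= \[M\[:,2\].copy(),M\[:,0\].copy()\]/if i==3: D+= [M[:,2].copy(),M[:,0].copy()]/' fk2.py; python3 fk2.py
python3 - <<'E'
from fk2 import *
for s in S: 
    M,p=fk(s[0]); print((p-s[1]).round(3), R.from_matrix(M.T@R.from_rotvec(s[2]).as_matrix()).magnitude() if s[2] else '')
E
```

```text
[ 0.1806  0.0149  0.586  -0.0173  0.4483 -0.0068  0.3077  0.0022] 0.03767451014891923 [3.907 3.477 1.868 0.824 0.554 0.394 0.111 0.059]
[0.038 0.015 0.001] 
[0.001 0.    0.   ] 
[-0.002  0.    -0.   ] 4.596585694287629e-16
[ 0.002 -0.002 -0.001] 7.981437151792948e-16
```

```bash
sed -i 's/        if i==0: .*//; s/if i==2: .*/if i in(2,4,5): D+=[M[:,2].copy(),(M[:,1] if i!=5 else M[:,0]).copy()]/; s/        if i==3: .*//; s/        if i==5: .*//' fk2.py; sed -i "s/        if i in(2,4,5).*/        if i==1: D+=[M[:,1].copy()]\n        if i==3: D+=[M[:,1].copy()]\n        if i in(2,4,5): D+=[M[:,2].copy()]\n        if i==5: D+=[M[:,1].copy()]/" fk2.py; python3 fk2.py
```

```text
[ 0.2367 -0.0261  0.5527 -0.0147  0.4666  0.313  -0.0017] 0.0006058146524572094 [3.605 2.909 2.274 0.989 0.528 0.292 0.17 ]
```

```bash
cat > ik.py <<'E'
from fk2 import *
LO=np.array([-2.59,-.33,-1.39,.1,-1.04,.21,-2.66])+.03; HI=np.array([2.59,1.99,1.29,2.45,4.18,1.99,2.66])-.03
def ik(p,T,q0=None,n=6,seed=0):
    rng=np.random.default_rng(seed);best=None
    def f(q):
        M,x=fk(q); return np.r_[(x-p)*10,R.from_matrix(M.T@T).as_rotvec()*3,.003*q[2],.003*q[4]]
    for k in range(n):
        s=np.array([-np.arctan2(p[1],p[0]),.4,0,1.7,0,1,[-1.5,1.5][k%2]])+rng.normal(0,.25*(k>1),7)
        if q0 is not None and k==0:s=np.array(q0)
        r=least_squares(f,np.clip(s,LO,HI),bounds=(LO,HI),max_nfev=60)
        if best is None or r.cost<best.cost: best=r
    M,x=fk(best.x); return best.x,np.linalg.norm(x-p)*1000,R.from_matrix(M.T@T).magnitude()
E
python3 - <<'E'
from ik import *
b=[0.5114,0.2654,0.4304];w=[.4895,.0911,.5609]
def t(n,q,loc,tilt,flip=0):
    T=tool(q[2]+flip,tilt); a,e,o=ik(place(loc,q)[0],T); print(n,tilt,flip and 'flip','err mm %.1f rad %.3f'%(e,o),a.round(2))
for tl in(0,.2,.35,.5): t('bar-.05',b,[-.05,0,.01],tl)
for tl in(.35,.6): t('bar+.05',b,[.05,0,.01],tl,np.pi)
for tl in(.35,.5,.6,.7): t('frame-.05',FR,[-.05,0,.05],tl)
for tl in(.6,): t('frame-.10 ',FR,[-.10,0,.07],tl); t('frame-.15',FR,[-.15,0,.07],tl)
for tl in(.0,.3): t('wedge-.06',w,[-.06,0,.014],tl);t('wedge-.0',w,[-.0,0,.014],tl)
E
```

```text
bar-.05 0 0 err mm 0.0 rad 0.000 [-0.56  0.52 -0.    2.06  0.    0.57 -1.7 ]
bar-.05 0.2 0 err mm 0.0 rad 0.000 [-0.62  0.46  0.05  2.2   0.03  0.28 -1.75]
bar-.05 0.35 0 err mm 6.7 rad 0.043 [-0.31  0.46 -0.34  2.25  0.95  0.24 -2.63]
bar-.05 0.5 0 err mm 0.0 rad 0.000 [-0.02  0.56 -0.71  2.37  2.02  0.46  2.63]
bar+.05 0.35 flip err mm 0.0 rad 0.000 [-0.52  0.79 -0.02  1.54 -0.02  1.16  1.49]
bar+.05 0.6 flip err mm 0.0 rad 0.000 [-0.51  0.93 -0.02  1.33 -0.03  1.47  1.49]
frame-.05 0.35 0 err mm 0.0 rad 0.000 [ 0.38  0.43 -0.17  2.15  0.47  0.24 -2.12]
frame-.05 0.5 0 err mm 5.5 rad 0.037 [ 0.54  0.46 -0.37  2.28  2.02  0.24  2.63]
frame-.05 0.6 0 err mm 0.0 rad 0.000 [ 0.78  0.52 -0.67  2.3   2.09  0.4   2.63]
frame-.05 0.7 0 err mm 0.0 rad 0.000 [ 0.9   0.6  -0.82  2.35  2.29  0.59  2.49]
frame-.10  0.6 0 err mm 0.0 rad 0.000 [ 0.88  0.44 -0.78  2.39  2.06  0.41  2.63]
frame-.15 0.6 0 err mm 22.0 rad 0.051 [ 0.78  0.35 -0.65  2.42  2.02  0.29  2.63]
wedge-.06 0.0 0 err mm 0.0 rad 0.000 [-0.23  0.42  0.    2.24 -0.    0.48 -1.24]
wedge-.0 0.0 0 err mm 0.0 rad 0.000 [-0.27  0.48  0.    2.12 -0.    0.54 -1.28]
wedge-.06 0.3 0 err mm 0.0 rad 0.000 [ 0.52  0.49 -0.78  2.39  1.14  0.24 -2.27]
wedge-.0 0.3 0 err mm 0.0 rad 0.000 [ 0.33  0.5  -0.64  2.29  0.91  0.24 -2.08]
```

```bash
cat >> ik.py <<'E'
def ik2(p,T,q0,n=8,w3=.01,w5=.01):
    """closest-to-seed regularised"""
    rng=np.random.default_rng(1);best=None;q0=np.array(q0,float)
    def f(q):
        M,x=fk(q); return np.r_[(x-p)*10,R.from_matrix(M.T@T).as_rotvec()*3,w3*(q[2]-q0[2]),w5*(q[4]-q0[4])]
    for k in range(n):
        r=least_squares(f,np.clip(q0+rng.normal(0,.2*(k>0),7),LO,HI),bounds=(LO,HI),max_nfev=80)
        if best is None or r.cost<best.cost: best=r
    M,x=fk(best.x); return best.x,np.linalg.norm(x-p)*1000,R.from_matrix(M.T@T).magnitude()
E
python3 - <<'E'
from ik import *
b=[0.5114,0.2654,0.4304];w=[.4895,.0911,.5609]
def t(n,q,loc,tilt):
    p=place(loc,q)[0]; az=np.arctan2(p[1],p[0])
    a,e,o=ik2(p,tool(q[2],tilt),[-az,.6,0,2.,np.pi,.4,1.57],w3=.003,w5=.003); print(n,tilt,'err mm %.1f rad %.3f'%(e,o),a.round(2))
for tl in(.52,.6,.7,.78): t('bar-.04',b,[-.04,0,.01],tl)
for tl in(.52,.6,.7): t('frame-.05',FR,[-.05,0,.05],tl)
for tl in(.6,.7): t('frame-.10 ',FR,[-.10,0,.07],tl); t('frame-.2',FR,[-.2,0,.09],tl)
for tl in(.6,.7): t('wedge-.06',w,[-.06,0,.014],tl)
E
```

```text
bar-.04 0.52 err mm 0.0 rad 0.000 [-0.77  0.48  0.2   2.4   3.13  0.24  1.4 ]
bar-.04 0.6 err mm 0.0 rad 0.000 [-0.19  0.54 -0.5   2.42  2.42  0.5   2.21]
bar-.04 0.7 err mm 9.9 rad 0.027 [ 0.25  0.85 -1.1   2.42  2.21  0.91  2.63]
bar-.04 0.78 err mm 21.8 rad 0.057 [ 0.26  0.92 -1.13  2.42  2.27  1.    2.63]
frame-.05 0.52 err mm 2.5 rad 0.017 [-0.25  0.49  0.6   2.31  4.15  0.24  0.39]
frame-.05 0.6 err mm 0.0 rad 0.000 [-0.09  0.45  0.4   2.34  3.55  0.24  1.01]
frame-.05 0.7 err mm 0.0 rad 0.000 [0.14 0.45 0.1  2.39 3.04 0.39 1.55]
frame-.10  0.6 err mm 0.0 rad 0.000 [ 0.37  0.34 -0.18  2.41  2.57  0.24  2.05]
frame-.2 0.6 err mm 69.0 rad 0.069 [ 0.79  0.32 -0.64  2.42  1.99  0.24  2.63]
frame-.10  0.7 err mm 5.7 rad 0.017 [ 1.08  0.59 -1.06  2.42  2.14  0.65  2.63]
frame-.2 0.7 err mm 72.4 rad 0.129 [ 0.88  0.31 -0.72  2.42  2.02  0.24  2.63]
wedge-.06 0.6 err mm 37.8 rad 0.104 [ 0.37  0.48 -0.39  2.42  4.15  0.24  1.18]
wedge-.06 0.7 err mm 43.7 rad 0.139 [ 0.63  0.56 -0.61  2.42  3.97  0.24  1.48]
```

Run:
```python
from ik import *
b=[0.5114,0.2654,0.4304];w=[.4895,.0911,.5609]
def t(n,q,loc,tilt):
    p=place(loc,q)[0]; az=np.arctan2(p[1],p[0]);o_=[]
    for j3 in (-1.2,-.9,-.6,-.3,0,.3,.6):
        a,e,o=ik2(p,tool(q[2],tilt),[-az-j3*.9,.5,j3,2.1,-j3*.6,.4,-1.57+j3*.3],n=3,w3=.1,w5=0)
        if e<1.5 and o<.02:o_.append(a.round(2).tolist())
    print(n,tilt); [print('   ',x) for x in o_]
for tl in (.25,.3): t('bar-.052',b,[-.052,0,.01],tl)
t('bar high',b,[-.052,0,.08],.3)
for tl in (.25,.3):
    t('frame-.067',FR,[-.067,0,.05],tl); 
t('frame-.067hi',FR,[-.067,0,.1],.3); t('frame-.12',FR,[-.13,0,.075],.3)
t('frame-.20',FR,[-.20,0,.075],0)
t('wedge',w,[-.063,0,.01],0)
```

```text
bar-.052 0.25
    [-0.1, 0.52, -0.59, 2.21, 0.98, 0.39, -2.63]
    [-0.12, 0.52, -0.57, 2.21, 0.97, 0.38, -2.63]
    [-0.13, 0.52, -0.56, 2.22, 0.97, 0.37, -2.63]
    [-0.34, 0.47, -0.3, 2.23, 0.7, 0.27, -2.39]
    [-0.44, 0.46, -0.18, 2.23, 0.52, 0.24, -2.22]
    [-0.92, 0.48, 0.41, 2.25, -0.68, 0.24, -1.07]
    [-1.06, 0.52, 0.6, 2.26, -0.97, 0.31, -0.79]
bar-.052 0.3
    [-0.3, 0.47, -0.34, 2.26, 0.94, 0.24, -2.63]
    [-0.31, 0.47, -0.33, 2.26, 0.94, 0.24, -2.63]
    [-0.31, 0.47, -0.33, 2.26, 0.94, 0.24, -2.63]
    [-0.32, 0.47, -0.33, 2.26, 0.94, 0.24, -2.63]
    [-0.32, 0.47, -0.33, 2.26, 0.94, 0.24, -2.63]
bar high 0.3
    [0.22, 0.49, -0.99, 2.2, 1.0, 0.57, -2.63]
    [0.15, 0.45, -0.9, 2.2, 0.93, 0.52, -2.58]
    [-0.08, 0.37, -0.6, 2.21, 0.7, 0.41, -2.38]
    [-0.34, 0.32, -0.3, 2.22, 0.45, 0.34, -2.15]
    [-0.59, 0.31, 0.0, 2.24, 0.16, 0.31, -1.88]
    [-0.85, 0.31, 0.3, 2.25, -0.16, 0.3, -1.56]
    [-1.09, 0.35, 0.6, 2.26, -0.51, 0.33, -1.22]
frame-.067 0.25
    [1.06, 0.7, -1.08, 2.08, 1.12, 0.74, -2.63]
    [0.94, 0.6, -0.9, 2.09, 0.98, 0.61, -2.53]
    [0.72, 0.5, -0
[... 1259 characters left out ...]
 0.3, -1.13]
frame-.20 0
    [1.17, 0.6, -1.2, 2.18, 0.75, 0.88, -2.41]
    [0.98, 0.44, -0.9, 2.18, 0.52, 0.74, -2.19]
    [0.74, 0.35, -0.6, 2.19, 0.32, 0.68, -2.0]
    [0.49, 0.31, -0.3, 2.21, 0.15, 0.64, -1.84]
    [0.23, 0.29, -0.0, 2.22, 0.0, 0.63, -1.69]
    [-0.02, 0.3, 0.3, 2.23, -0.15, 0.63, -1.53]
    [-0.27, 0.33, 0.6, 2.25, -0.31, 0.64, -1.36]
wedge 0
    [0.68, 0.79, -1.2, 2.21, 1.02, 0.9, -2.19]
    [0.49, 0.6, -0.9, 2.21, 0.78, 0.68, -1.98]
    [0.27, 0.5, -0.6, 2.22, 0.53, 0.56, -1.75]
    [0.02, 0.44, -0.3, 2.24, 0.27, 0.49, -1.5]
    [-0.23, 0.43, -0.0, 2.25, 0.0, 0.47, -1.24]
    [-0.47, 0.44, 0.3, 2.26, -0.28, 0.47, -0.96]
    [-0.71, 0.49, 0.6, 2.27, -0.57, 0.52, -0.67]
```

```bash
cat > sim.py <<'E'
from ik import *
lo=LO-.03;hi=HI+.03
VM=.7*np.array([2.57,2.57,3.14,3.14,3.14,3.14,3.14])/12
def sim(q,tgts,reg=.02,maxrows=40,verbose=True):
    q=np.array(q,float)
    for p,yaw,t in tgts:
        T=tool(yaw,t)
        for k in range(maxrows):
            M,x=fk(q); d=p-x; w=R.from_matrix(M.T@T).as_rotvec()
            if np.linalg.norm(d)<.002 and np.linalg.norm(w)<.01: break
            d=d*min(1,.0417/max(1e-9,np.linalg.norm(d))); w=w*min(1,.125/max(1e-9,np.linalg.norm(w)))
            P=x+d;Q=M@R.from_rotvec(w).as_matrix()
            def f(u):
                m,y=fk(u); return np.r_[(y-P)*10,R.from_matrix(m.T@Q).as_rotvec()*3,reg*(u-q)]
            u=least_squares(f,np.clip(q,lo+1e-6,hi-1e-6),bounds=(lo,hi),max_nfev=15).x
            dq=u-q; q=q+dq*min(1,(VM/np.maximum(np.abs(dq),1e-9)).min())
        M,x=fk(q)
        if verbose: print(k,q.round(2),'err mm',(np.linalg.norm(x-p)*1000).round(1),'rad',R.from_matrix(M.T@T).magnitude().round(3))
    return q
if __name__=='__main__':
    b=[0.5114,0.2654,0.4304]
    q0=[1.234,.469,-.049,1.532,.024,1.141,-.082]
    print('replay');sim(q0,[(np.array([.43,-.2,.3]),-.1,0),(np.array([.4569,.2404,.16]),.43,.4)])
    q=S[-1][0];print('now',np.round(q,2))
    P=lambda *a:np.array(a)
    sim(q,[(P(.55,.05,.3),.1,0),(P(.6,.3,.3),.46,0),(place([-.052,0,.1],b)[0],b[2],.22),(place([-.052,0,.01],b)[0],b[2],.22)])
    print('via frame side');sim(q,[(P(.55,-.3,.3),-.5,0),(P(.3,-.55,.3),-1.1,0),(P(.55,-.3,.35),-.5,0),(P(.65,.1,.35),.1,0),(P(.6,.3,.3),.46,0),(place([-.052,0,.1],b)[0],b[2],.22),(place([-.052,0,.01],b)[0],b[2],.22)])
E
python3 sim.py
```

```text
replayTraceback (most recent call last):
  File "sim.py", line 23, in <module>
    print('replay');sim(q0,[(np.array([.43,-.2,.3]),-.1,0),(np.array([.4569,.2404,.16]),.43,.4)])
                    ~~~^^^^^^^^^^^^^^^^^^^^^^^^^^^^^^^^^^^^^^^^^^^^^^^^^^^^^^^^^^^^^^^^^^^^^^^^^^
  File "sim.py", line 18, in sim
    if verbose: print(k,q.round(2),'err mm',(np.linalg.norm(x-p)*1000).round(1),'rad',R.from_matrix(M.T@T).magnitude().round(3))
                                                                                      ^^^^^^^^^^^^^^^^^^^^^^^^^^^^^^^^^^^^^^
AttributeError: 'float' object has no attribute 'round'
```

```bash
sed -i 's/R.from_matrix(M.T@T).magnitude().round(3))/round(float(R.from_matrix(M.T@T).magnitude()),3))/' sim.py; time python3 sim.py
```

```text
replay
13 [ 0.62  0.09 -0.29  1.87  0.03  1.19 -1.35] err mm 0.0 rad 0.0
13 [-0.1   0.16 -0.55  2.23  0.42  0.41 -2.12] err mm 0.0 rad 0.0
now [ 0.68  0.4  -1.12  1.68  0.38  1.28 -1.98]
1 [ 0.68  0.4  -1.12  1.68  0.38  1.3  -1.98] err mm 0.0 rad 0.0
7 [ 0.12  0.63 -1.08  1.4   0.55  1.43 -2.06] err mm 0.0 rad 0.0
7 [ 0.23  0.48 -1.01  2.13  0.79  0.67 -2.43] err mm 0.0 rad 0.0
3 [ 0.01  0.58 -0.74  2.19  1.03  0.49 -2.66] err mm 0.0 rad 0.0
via frame side
9 [ 1.04  0.47 -0.88  1.52  0.37  1.33 -1.95] err mm 0.0 rad 0.0
9 [ 1.49  0.41 -0.68  1.52  0.27  1.3  -1.89] err mm 0.0 rad 0.0
9 [ 1.04  0.44 -0.88  1.44  0.34  1.42 -1.92] err mm 0.0 rad 0.0
10 [ 0.41  0.54 -1.01  1.36  0.46  1.48 -2.04] err mm 0.0 rad 0.0
6 [ 0.12  0.62 -1.06  1.4   0.54  1.43 -2.05] err mm 0.0 rad 0.0
7 [ 0.22  0.47 -0.99  2.13  0.78  0.66 -2.42] err mm 0.0 rad 0.0
3 [ 0.01  0.58 -0.74  2.19  1.03  0.49 -2.66] err mm 0.0 rad 0.0
real	0m1.233s
user	0m1.768s
sys	0m0.045s
```

```bash
cat > srch.py <<'E'
from sim import *
b=[0.5114,0.2654,0.4304]; rng=np.random.default_rng(0); q=S[-1][0]; out=[]
end=(np.array([.58,.2,.3]),.35,0)
for i in range(400):
    w=[]
    for k in range(rng.integers(1,3)):
        r=rng.uniform(.5,.8);az=rng.uniform(-.9,.45)
        w.append((np.array([r*np.cos(az),r*np.sin(az),rng.uniform(.3,.45)]).round(2),round(az+rng.uniform(-1.6,1.6),1),round(rng.uniform(-.5,.4),1)))
    u=sim(q,w+[end],verbose=False,maxrows=25); M,x=fk(u)
    if np.linalg.norm(x-end[0])<.005: out.append((abs(u[2])+.5*abs(u[4]),u.round(2),w))
out.sort(key=lambda a:a[0])
for o in out[:5]: print(o)
E
time python3 srch.py
```

```text
(np.float64(0.0012328716839559526), array([-0.4 ,  0.31, -0.  ,  1.58,  0.  ,  1.24, -1.62]), [(array([ 0.79, -0.03,  0.36]), -0.0, -0.4)])
(np.float64(0.00165305269740531), array([-0.4 ,  0.31, -0.  ,  1.58,  0.  ,  1.24, -1.62]), [(array([ 0.65, -0.01,  0.35]), -0.8, 0.3), (array([0.46, 0.21, 0.32]), -0.4, 0.2)])
(np.float64(0.018348771595318208), array([-0.41,  0.31,  0.02,  1.59, -0.01,  1.24, -1.62]), [(array([ 0.48, -0.49,  0.42]), -2.0, 0.1)])
(np.float64(0.03491912783318468), array([-0.42,  0.31,  0.03,  1.59, -0.01,  1.24, -1.61]), [(array([0.63, 0.04, 0.44]), -1.5, -0.5), (array([ 0.78, -0.13,  0.31]), 0.4, -0.4)])
(np.float64(0.042441900310153824), array([-0.43,  0.31,  0.04,  1.59, -0.01,  1.24, -1.61]), [(array([ 0.52, -0.31,  0.41]), -0.3, -0.5)])
real	1m52.660s
user	1m52.490s
sys	0m0.092s
```

Run:
```python
from h import *
delta([.48,-.49,.42],-2.0,.1)
```

```text
TCP-> [ 0.48 -0.49  0.42] shift cm [-12.6   52.95 -12.42] turn [-0.116  0.059  2.099] F [-0.9 -0.1 -0.4] open 0.0872 gf 0.0 t 3.48
```

Emit:
send_rows([
  [-12.6, 53, -12.4, -0.116, 0.059, 2.1, 1],
  [-12.6, 53, -12.4, -0.116, 0.059, 2.1, 1],
  [-12.6, 53, -12.4, -0.116, 0.059, 2.1, 1],
  [-12.6, 53, -12.4, -0.116, 0.059, 2.1, 1],
  [-12.6, 53, -12.4, -0.116, 0.059, 2.1, 1],
])

```text
t: 3.9
ee_pos: [0.5217, -0.1507, 0.3449]
ee_rot: [3.005, -0.804, 0.041]
contact_force: [0.6, -0.5, -0.4]
opening: 0.0868
grasp_force: 0.0
```

Run:
```python
import rec
from h import *
delta([.48,-.49,.42],-2.0,.1)
```

```text
J [ 0.98  0.28 -0.97  1.65  0.27  1.32 -2.14] P [ 0.5217 -0.1507  0.3449] az -0.281
TCP-> [ 0.48 -0.49  0.42] shift cm [13.57 31.63 -6.33] turn [-0.08   0.037  1.474] F [ 0.6 -0.5 -0.4] open 0.0868 gf 0.0 t 3.9
```

Emit:
send_rows([
  [13.6, 31.6, -6.3, -0.08, 0.04, 1.47, 1],
  [13.6, 31.6, -6.3, -0.08, 0.04, 1.47, 1],
  [13.6, 31.6, -6.3, -0.08, 0.04, 1.47, 1],
  [13.6, 31.6, -6.3, -0.08, 0.04, 1.47, 1],
  [13.6, 31.6, -6.3, -0.08, 0.04, 1.47, 1],
])

```text
t: 4.32
ee_pos: [0.4983, -0.3525, 0.3898]
ee_rot: [2.59, -1.674, 0.065]
contact_force: [-0.1, -0.0, 0.8]
opening: 0.0869
grasp_force: 0.0
```

Run:
```python
import rec
from h import *
delta([.48,-.49,.42],-2.0,.1)
```

```text
J [ 1.08  0.33 -0.77  1.45  0.3   1.43 -2.41] P [ 0.4983 -0.3525  0.3898] az -0.616
TCP-> [ 0.48 -0.49  0.42] shift cm [11.95  7.38 -2.05] turn [-0.047  0.021  0.85 ] F [-0.1 -0.   0.8] open 0.0869 gf 0.0 t 4.32
```

Emit:
send_rows([
  [12, 7.4, -2, -0.05, 0.02, 0.85, 1],
  [12, 7.4, -2, -0.05, 0.02, 0.85, 1],
  [12, 7.4, -2, -0.05, 0.02, 0.85, 1],
  [12, 7.4, -2, -0.05, 0.02, 0.85, 1],
  [12, 7.4, -2, -0.05, 0.02, 0.85, 1],
])

```text
t: 4.73
ee_pos: [0.4793, -0.4952, 0.4151]
ee_rot: [2.016, -2.303, 0.065]
contact_force: [1.0, -0.2, -0.6]
opening: 0.0871
grasp_force: 0.0
```

Run:
```python
import rec
from h import *
delta([.48,-.49,.42],-2.0,.1)
delta([.5,-.1,.4],-.1,0)
delta([.58,.2,.3],.35,0)
```

```text
J [ 0.88  0.4  -0.27  1.22  0.19  1.51 -2.66] P [ 0.4793 -0.4952  0.4151] az -0.802
TCP-> [ 0.48 -0.49  0.42] shift cm [-0.48  0.01 -0.53] turn [-0.008  0.009  0.296] F [ 1.  -0.2 -0.6] open 0.0871 gf 0.0 t 4.73
TCP-> [ 0.5 -0.1  0.4] shift cm [-39.43   3.18  -1.89] turn [ 0.086 -0.052 -1.602] F [ 1.  -0.2 -0.6] open 0.0871 gf 0.0 t 4.73
TCP-> [0.58 0.2  0.3 ] shift cm [-70.98  -0.96   5.28] turn [ 0.103 -0.034 -2.052] F [ 1.  -0.2 -0.6] open 0.0871 gf 0.0 t 4.73
```

Emit:
send_rows([
  [0, 0, 0, 0, 0, 0.28, 1],
  [0, 0, 0, 0, 0, 0.28, 1],
  [-71, -1, 5.2, 0.1, -0.03, -2.05, 1],
  [-71, -1, 5.2, 0.1, -0.03, -2.05, 1],
  [-71, -1, 5.2, 0.1, -0.03, -2.05, 1],
])

```text
t: 5.15
ee_pos: [0.4985, -0.3653, 0.3891]
ee_rot: [2.33, -2.0, 0.041]
contact_force: [1.3, 0.5, 0.4]
opening: 0.0871
grasp_force: 0.0
```

Run:
```python
import rec
from h import *
delta([.58,.2,.3],.35,0)
```

```text
J [ 0.54  0.27 -0.02  1.45  0.08  1.41 -2.48] P [ 0.4985 -0.3653  0.3891] az -0.632
TCP-> [0.58 0.2  0.3 ] shift cm [-55.09 -16.88   4.64] turn [ 0.085 -0.016 -1.768] F [1.3 0.5 0.4] open 0.0871 gf 0.0 t 5.15
```

Excellent — j3 is near 0. Go to the bar.

Emit:
send_rows([
  [-55, -17, 4.6, 0.08, -0.02, -1.77, 1],
  [-55, -17, 4.6, 0.08, -0.02, -1.77, 1],
  [-55, -17, 4.6, 0.08, -0.02, -1.77, 1],
  [-55, -17, 4.6, 0.08, -0.02, -1.77, 1],
  [-55, -17, 4.6, 0.08, -0.02, -1.77, 1],
])

```text
t: 5.57
ee_pos: [0.5291, -0.1612, 0.357]
ee_rot: [2.852, -1.191, 0.025]
contact_force: [-0.2, -0.3, -0.8]
opening: 0.0873
grasp_force: 0.0
```

Run:
```python
import rec
from h import *
delta([.58,.2,.3],.35,0)
```

```text
J [ 0.38  0.18 -0.23  1.63  0.1   1.33 -2.23] P [ 0.5291 -0.1612  0.357 ] az -0.296
TCP-> [0.58 0.2  0.3 ] shift cm [-22.28 -29.19   3.75] turn [ 0.056 -0.008 -1.141] F [-0.2 -0.3 -0.8] open 0.0873 gf 0.0 t 5.57
```

Emit:
send_rows([
  [-22.3, -29.2, 3.8, 0.06, 0, -1.14, 1],
  [-22.3, -29.2, 3.8, 0.06, 0, -1.14, 1],
  [-22.3, -29.2, 3.8, 0.06, 0, -1.14, 1],
  [-22.3, -29.2, 3.8, 0.06, 0, -1.14, 1],
  [-22.3, -29.2, 3.8, 0.06, 0, -1.14, 1],
])

```text
t: 5.98
ee_pos: [0.5591, 0.0415, 0.3241]
ee_rot: [3.106, -0.26, 0.018]
contact_force: [0.8, -0.7, 0.2]
opening: 0.0871
grasp_force: 0.0
```

Run:
```python
import rec
from sim import *
b=[0.5114,0.2654,0.4304]
q=bot.get_state()['joints']
sim(q,[(np.array([.58,.2,.3]),.35,0),(place([-.052,0,.1],b)[0],b[2],.22),(place([-.052,0,.009],b)[0],b[2],.22)])
sim(q,[(place([-.052,0,.1],b)[0],b[2],.22),(place([-.052,0,.009],b)[0],b[2],.22)])
delta([.58,.2,.3],.35,0)
delta(place([-.052,0,.1],b)[0],b[2],.22)
```

```text
J [ 0.19  0.23 -0.43  1.66  0.13  1.27 -2.01] P [0.5591 0.0415 0.3241] az 0.074
5 [ 0.02  0.37 -0.56  1.56  0.2   1.27 -1.8 ] err mm 0.0 rad 0.0
7 [-0.15  0.34 -0.52  2.14  0.42  0.52 -2.11] err mm 0.0 rad 0.0
3 [-0.33  0.48 -0.31  2.21  0.61  0.31 -2.3 ] err mm 0.0 rad 0.0
8 [-0.16  0.33 -0.5   2.14  0.41  0.52 -2.1 ] err mm 0.0 rad 0.0
3 [-0.34  0.48 -0.3   2.21  0.6   0.31 -2.29] err mm 0.0 rad 0.0
TCP-> [0.58 0.2  0.3 ] shift cm [ -0.61 -16.03   2.03] turn [ 0.027 -0.007 -0.517] F [ 0.8 -0.7  0.2] open 0.0871 gf 0.0 t 5.98
TCP-> [0.4641 0.2437 0.1   ] shift cm [-13.04 -18.88  21.79] turn [ 0.093  0.207 -0.592] F [ 0.8 -0.7  0.2] open 0.0871 gf 0.0 t 5.98
```

Emit:
send_rows([
  [-13, -18.9, 21.8, 0.09, 0.21, -0.59, 1],
  [-13, -18.9, 21.8, 0.09, 0.21, -0.59, 1],
  [-13, -18.9, 21.8, 0.09, 0.21, -0.59, 1],
  [-13, -18.9, 21.8, 0.09, 0.21, -0.59, 1],
  [-13, -18.9, 21.8, 0.09, 0.21, -0.59, 1],
])

```text
t: 6.4
ee_pos: [0.4971, 0.1734, 0.1756]
ee_rot: [-3.014, -0.643, -0.337]
contact_force: [1.5, 0.6, 0.0]
opening: 0.0871
grasp_force: 0.0
```

Run:
```python
import rec
from h import *
b=[0.5114,0.2654,0.4304]
delta(place([-.052,0,.06],b)[0],b[2],.22)
```

```text
J [ 0.09  0.23 -0.58  2.07  0.22  0.67 -1.77] P [0.4971 0.1734 0.1756] az 0.336
TCP-> [0.4641 0.2437 0.06  ] shift cm [-2.67 -7.82 11.21] turn [ 0.007 -0.002 -0.009] F [1.5 0.6 0. ] open 0.0871 gf 0.0 t 6.4
```

Emit:
send_rows([
  [-2.7, -7.8, 11.2, 0, 0, 0, 1],
  [-2.7, -7.8, 11.2, 0, 0, 0, 1],
  [-2.7, -7.8, 11.2, 0, 0, 0, 1],
  [-2.7, -7.8, 11.2, 0, 0, 0, 1],
  [-2.7, -7.8, 11.2, 0, 0, 0, 1],
])

```text
t: 6.82
ee_pos: [0.4621, 0.243, 0.0579]
ee_rot: [-3.017, -0.642, -0.322]
contact_force: [0.3, -0.8, 0.2]
opening: 0.087
grasp_force: 0.0
```

Run:
```python
import rec
from h import *
b=[0.5114,0.2654,0.4304]
delta(place([-.052,0,.006],b)[0],b[2],.22)
```

```text
J [-0.22  0.4  -0.44  2.17  0.51  0.44 -2.22] P [0.4621 0.243  0.0579] az 0.484
TCP-> [0.4641 0.2437 0.006 ] shift cm [-0.88 -0.    5.12] turn [ 0.007  0.008 -0.01 ] F [ 0.3 -0.8  0.2] open 0.087 gf 0.0 t 6.82
```

Emit:
send_rows([
  [-0.9, 0, 2.5, 0, 0, 0, 1],
  [-0.9, 0, 5, 0, 0, 0, 1],
  [-0.9, 0, 5, 0, 0, 0, 1],
  [-0.9, 0, 5, 0, 0, 0, -1],
  [-0.9, 0, 5, 0, 0, 0, -1],
], grip_force=60)

```text
t: 7.23
ee_pos: [0.4704, 0.2426, 0.0122]
ee_rot: [-3.017, -0.63, -0.338]
contact_force: [-0.5, 0.7, -0.3]
opening: 0.0798
grasp_force: 0.0
```

Emit:
send_rows([
  [0, 0, 0, 0, 0, 0, -1],
  [0, 0, 0, 0, 0, 0, -1],
  [0, 0, 0, 0, 0, 0, -1],
  [0, 0, 0, 0, 0, 0, -1],
  [0, 0, 0, 0, 0, 0, -1],
])

```text
t: 7.65
ee_pos: [0.4699, 0.2437, 0.0112]
ee_rot: [-3.016, -0.632, -0.337]
contact_force: [-3.1, 0.3, 6.7]
opening: 0.0491
grasp_force: 59.8
```

Run:
```python
import rec
from sim import *
q=bot.get_state()['joints'];print(bot.get_state()['ee_rot'])
for z in(.062,):
  for x0 in(-.19,-.17):
    sim(q,[(np.array([.50,.1,.25]),.1,.22),(place([x0,0,.12],FR)[0],FR[2],.22),(place([x0,0,z],FR)[0],FR[2],.22),(place([-.07,0,z],FR)[0],FR[2],.22)])
delta([.5,.24,.25],.43,.22)
```

```text
J [-0.32  0.48 -0.32  2.19  0.63  0.33 -2.34] P [0.4699 0.2437 0.0112] az 0.478
[-3.01596807 -0.63196547 -0.33686079]
7 [ 0.05  0.09 -0.38  2.01  0.11  0.84 -1.86] err mm 0.0 rad 0.0
7 [ 0.36  0.15 -0.16  2.3   0.12  0.48 -1.81] err mm 0.0 rad 0.0
2 [ 0.31  0.26 -0.11  2.35  0.19  0.31 -1.89] err mm 0.0 rad 0.0
3 [ 0.34  0.41 -0.12  2.1   0.18  0.42 -1.83] err mm 0.0 rad 0.0
7 [ 0.05  0.09 -0.38  2.01  0.11  0.84 -1.86] err mm 0.0 rad 0.0
7 [ 0.37  0.18 -0.17  2.26  0.13  0.49 -1.81] err mm 0.0 rad 0.0
2 [ 0.32  0.29 -0.12  2.31  0.19  0.33 -1.88] err mm 0.0 rad 0.0
3 [ 0.35  0.41 -0.13  2.1   0.18  0.42 -1.84] err mm 0.0 rad 0.0
TCP-> [0.5  0.24 0.25] shift cm [  7.8    1.63 -22.71] turn [ 0.007 -0.002 -0.016] F [-3.1  0.3  6.7] open 0.0491 gf 59.8 t 7.65
```

Emit:
send_rows([
  [7.8, 1.6, -22.7, 0, 0, 0, -1],
  [7.8, 1.6, -22.7, 0, 0, 0, -1],
  [7.8, 1.6, -22.7, 0, 0, 0, -1],
  [7.8, 1.6, -22.7, 0, 0, 0, -1],
  [7.8, 1.6, -22.7, 0, 0, 0, -1],
])

```text
t: 8.07
ee_pos: [0.4949, 0.2391, 0.2182]
ee_rot: [-3.019, -0.631, -0.33]
contact_force: [2.4, -0.3, -2.8]
opening: 0.049
grasp_force: 59.7
```

Run:
```python
import rec
from h import *
delta(place([-.185,0,.16],FR)[0],FR[2],.22)
```

```text
J [ 0.01  0.22 -0.63  1.96  0.25  0.8  -1.91] P [0.4949 0.2391 0.2182] az 0.45
TCP-> [ 0.4268 -0.1456  0.16  ] shift cm [-22.41  32.5    1.19] turn [-0.16   0.001  0.741] F [ 2.4 -0.3 -2.8] open 0.049 gf 59.7 t 8.07
```

Emit:
send_rows([
  [-22.4, 32.5, 1.2, -0.16, 0, 0.74, -1],
  [-22.4, 32.5, 1.2, -0.16, 0, 0.74, -1],
  [-22.4, 32.5, 1.2, -0.16, 0, 0.74, -1],
  [-22.4, 32.5, 1.2, -0.16, 0, 0.74, -1],
  [-22.4, 32.5, 1.2, -0.16, 0, 0.74, -1],
])

```text
t: 8.48
ee_pos: [0.4582, 0.0349, 0.1852]
ee_rot: [3.079, -0.339, 0.339]
contact_force: [1.2, -0.3, -2.5]
opening: 0.0492
grasp_force: 59.7
```

Run:
```python
import rec
from h import *
delta(place([-.185,0,.12],FR)[0],FR[2],.22)
```

```text
J [ 0.19  0.09 -0.44  2.18  0.21  0.7  -2.19] P [0.4582 0.0349 0.1852] az 0.076
TCP-> [ 0.4268 -0.1456  0.12  ] shift cm [-0.57 18.29  6.57] turn [-0.026  0.     0.124] F [ 1.2 -0.3 -2.5] open 0.0492 gf 59.7 t 8.48
```

Emit:
send_rows([
  [-0.6, 18.3, 6.6, -0.03, 0, 0.12, -1],
  [-0.6, 18.3, 6.6, -0.03, 0, 0.12, -1],
  [-0.6, 18.3, 6.6, -0.03, 0, 0.12, -1],
  [-0.6, 18.3, 6.6, -0.03, 0, 0.12, -1],
  [-0.6, 18.3, 6.6, -0.03, 0, 0.12, -1],
])

```text
t: 8.9
ee_pos: [0.4266, -0.1467, 0.1185]
ee_rot: [3.038, -0.522, 0.33]
contact_force: [0.2, -0.4, -2.0]
opening: 0.0491
grasp_force: 59.7
```

Run:
```python
import rec
from h import *
st=bot.get_state(); im=imaging.get_image('top')[:,:,::-1]; im2=imaging.get_image('wrist')[:,:,::-1].copy()
e=extr('wrist',st)
P=[(-.0975,.025,.0405),(-.0975,-.025,.0405)]; W=[(-.125,.075,.01),(-.125,-.075,.01)]
for A,c in((P,(0,0,255)),(W,(0,255,0))):
    cv2.polylines(im2,[proj(place(A,FR),e).astype(int)],False,c,1)
C=[(-.04,.062,.164),(-.04,-.062,.164)]; cv2.polylines(im2,[proj(place(C,FR),e).astype(int)],False,(255,0,0),1)
o=np.zeros((420,800,3),np.uint8);o[:,:560]=im2;o[:360,560:]=cv2.resize(im[170:290,360:440],(240,360),interpolation=cv2.INTER_CUBIC)
cv2.imwrite('pics/w2.png',o)
delta(place([-.185,0,.061],FR)[0],FR[2],.22)
```

```text
J [ 0.47  0.17 -0.28  2.29  0.17  0.49 -1.85] P [ 0.4266 -0.1467  0.1185] az -0.331
TCP-> [ 0.4268 -0.1456  0.061 ] shift cm [-1.2  -0.27  5.56] turn [0.005 0.005 0.001] F [-1.3  0.4 -2.7] open 0.0494 gf 59.7 t 9.0
```

View pics/w2.png

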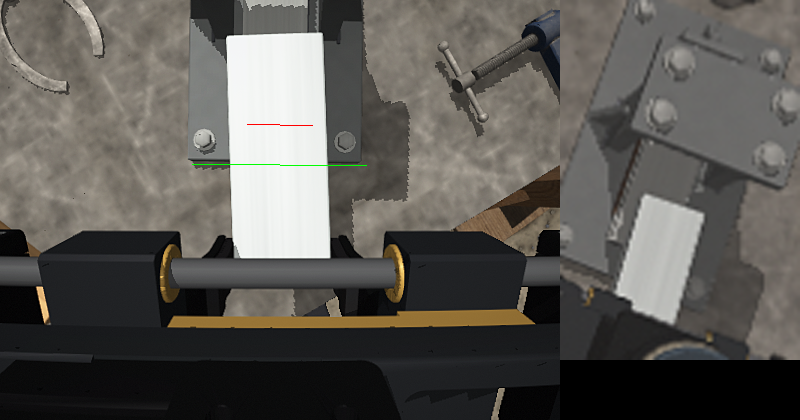

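```bash
sed -i 's/^FR=.*/FR=[0.6043,-0.2075,-0.356]/' h.py
python3 - <<'E'
from h import *
delta(place([-.185,0,.062],FR)[0],-.378,.22)
E
```

```text
TCP-> [ 0.4309 -0.143   0.062 ] shift cm [-0.88 -0.65  5.52] turn [-0.002  0.005  0.032] F [-1.3  0.4 -2.7] open 0.0494 gf 59.7 t 9.0
```

Emit:
send_rows([
  [-0.9, -0.6, 2.8, 0, 0, 0.03, -1],
  [-0.9, -0.6, 5.5, 0, 0, 0.03, -1],
  [-0.9, -0.6, 5.5, 0, 0, 0.03, -1],
  [-0.9, -0.6, 5.5, 0, 0, 0.03, -1],
  [-0.9, -0.6, 5.5, 0, 0, 0.03, -1],
])

```text
t: 9.42
ee_pos: [0.4355, -0.1386, 0.0655]
ee_rot: [3.035, -0.561, 0.34]
contact_force: [0.4, -0.0, -2.7]
opening: 0.0491
grasp_force: 59.7
```

Run:
```python
import rec
from h import *
delta(place([-.065,0,.062],FR)[0],-.378,.22)
```

```text
J [ 0.39  0.27 -0.22  2.33  0.29  0.34 -2.02] P [ 0.4355 -0.1386  0.0655] az -0.308
TCP-> [ 0.5434 -0.1848  0.062 ] shift cm [11.36  0.47  2.93] turn [-0.007 -0.002  0.012] F [ 0.4 -0.  -2.7] open 0.0491 gf 59.7 t 9.42
```

Emit:
send_rows([
  [2.5, 0.2, 0.6, 0, 0, 0.01, -1],
  [5, 0.3, 1.2, 0, 0, 0.01, -1],
  [8, 0.4, 2.0, 0, 0, 0.01, -1],
  [11.3, 0.4, 2.8, 0, 0, 0.01, -1],
  [11.3, 0.4, 2.8, 0, 0, 0.01, -1],
])

```text
t: 9.83
ee_pos: [0.5458, -0.1858, 0.0639]
ee_rot: [3.032, -0.578, 0.343]
contact_force: [0.7, -0.7, -2.7]
opening: 0.0489
grasp_force: 59.7
```

Run:
```python
import rec
from h import *
delta(place([-.065,0,.05],FR)[0],-.378,.22)
```

```text
J [ 0.42  0.43 -0.22  2.07  0.28  0.44 -1.96] P [ 0.5458 -0.1858  0.0639] az -0.328
TCP-> [ 0.5434 -0.1848  0.05  ] shift cm [-0.57  0.01  1.29] turn [-0.006 -0.004  0.001] F [ 0.7 -0.7 -2.7] open 0.0489 gf 59.7 t 9.83
```

Lower slowly until contact.

Emit:
send_rows([
  [-0.3, 0, 0.6, 0, 0, 0, -1],
  [-0.4, 0, 0.8, 0, 0, 0, -1],
  [-0.5, 0, 0.9, 0, 0, 0, -1],
  [-0.5, 0, 1.0, 0, 0, 0, -1],
  [-0.5, 0, 1.0, 0, 0, 0, -1],
])

```text
t: 10.25
ee_pos: [0.5392, -0.1831, 0.0515]
ee_rot: [3.033, -0.578, 0.339]
contact_force: [0.5, -0.2, -2.0]
opening: 0.049
grasp_force: 59.7
```

Run:
```python
import rec
from h import *
delta(place([-.065,0,.05],FR)[0],-.378,.22)
```

```text
J [ 0.41  0.44 -0.21  2.09  0.29  0.41 -1.97] P [ 0.5392 -0.1831  0.0515] az -0.327
TCP-> [ 0.5434 -0.1848  0.05  ] shift cm [0.41 0.01 0.25] turn [-0.006 -0.002  0.001] F [ 0.5 -0.2 -2. ] open 0.049 gf 59.7 t 10.25
```

Emit:
send_rows([
  [0.5, 0, 0.25, 0, 0, 0, -1],
  [0.5, 0, 0.35, 0, 0, 0, -1],
  [0.5, 0, 0.35, 0, 0, 0, -1],
  [0.5, 0, 0.35, 0, 0, 0, -1],
])

```text
t: 10.58
ee_pos: [0.5462, -0.1858, 0.0496]
ee_rot: [3.032, -0.578, 0.343]
contact_force: [1.2, -0.2, -1.7]
opening: 0.0491
grasp_force: 59.7
```

Emit:
send_rows([
  [0, 0, 0.1, 0, 0, 0, -1],
  [0, 0, 0.2, 0, 0, 0, -1],
  [0, 0, 0.2, 0, 0, 0, -1],
])

```text
t: 10.83
ee_pos: [0.5462, -0.1857, 0.0493]
ee_rot: [3.032, -0.577, 0.342]
contact_force: [-6.4, 3.8, 15.9]
opening: 0.0491
grasp_force: 59.7
```

Emit:
send_rows([
  [0, 0, -0.1, 0, 0, 0, -0.2],
  [0, 0, -0.1, 0, 0, 0, 0.5],
  [0, 0, -0.1, 0, 0, 0, 0.5],
  [0, 0, -0.1, 0, 0, 0, 0.5],
  [0, 0, -0.1, 0, 0, 0, 0.5],
])

```text
t: 11.25
ee_pos: [0.5451, -0.1855, 0.0477]
ee_rot: [3.033, -0.578, 0.338]
contact_force: [0.2, -1.1, -0.3]
opening: 0.0638
grasp_force: 0.0
```

Emit:
send_rows([
  [-1, 0, -2, 0, 0, 0, 0.5],
  [-3, 0, -4, 0, 0, 0, 0.5],
  [-6, 0, -6, 0, 0, 0, 0.5],
  [-9, 0, -8, 0, 0, 0, 0.5],
  [-10, 0, -10, 0, 0, 0, 0.5],
])

```text
t: 11.67
ee_pos: [0.4282, -0.1405, 0.1219]
ee_rot: [3.034, -0.577, 0.327]
contact_force: [0.9, -0.2, 0.6]
opening: 0.0654
grasp_force: 0.0
```

Run:
```python
import rec
from h import *
st=bot.get_state(); im=imaging.get_image('top')[:,:,::-1]; im2=imaging.get_image('wrist')[:,:,::-1].copy()
cv2.imwrite('pics/w3raw.png',im2); cv2.imwrite('pics/t3raw.png',im);print(st['ee_pos'].tolist(),st['ee_rot'].tolist())
o=np.zeros((600,800,3),np.uint8);o[:420,:560]=im2;o[:,560:]=cv2.resize(im[160:290,375:427],(240,600),interpolation=cv2.INTER_CUBIC)
s=imaging.get_image('scene')[:,:,::-1]; o[420:600,:400]=cv2.resize(s[140:221,270:450],(400,180),interpolation=cv2.INTER_CUBIC)
cv2.imwrite('pics/w3.png',o)
```

```text
J [ 0.48  0.16 -0.3   2.28  0.17  0.5  -1.91] P [ 0.4282 -0.1405  0.1219] az -0.317
[0.4282311394205681, -0.1404922539936883, 0.12194578387331256] [3.0340536638931646, -0.5772856891319463, 0.32744842016013537]
```

View pics/w3.png

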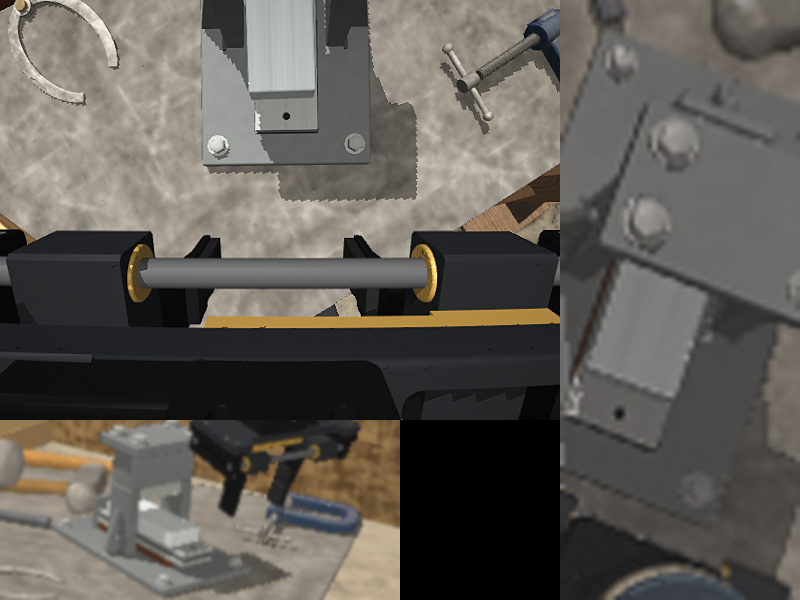

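Run:
```python
from h import *
st=dict(ee_pos=np.array([0.4282311,-0.1404923,0.1219458]),ee_rot=np.array([3.03405366,-0.57728569,0.32744842])); e=extr('wrist',st)
q,r=fit([(-.125,.075,.01),(-.125,-.075,.01)],[(203,163),(369,163)],e,FR);print('frame',q.round(4),r.tolist())
for F in(q,FR):
  loc=lambda p:((p[0]-F[0])*np.cos(F[2])+(p[1]-F[1])*np.sin(F[2]),-(p[0]-F[0])*np.sin(F[2])+(p[1]-F[1])*np.cos(F[2]),p[2]-F[2])
  print('pack',np.round(loc(fit([(-.09,.025,.038),(-.09,-.025,.038)],[(255.5,131),(317.5,129.5)],e,q)[0]),4))
  # left/right edges of bar: points at image top are at unknown x -> use ray-plane
  c,M,t=e
  def ray(px,z):
    u=cv2.undistortPoints(np.array([[px]],float),c['K'],c['dist'])[0,0]; d=M@np.array([u[0],-u[1],-1]); return t+d*(z-t[2])/d[2]
  print('bar',[np.round(loc(list(ray(p,.058)[:2])+[0])[:2],4) for p in((248.5,92),(316.5,92),(246,5),(312,5))])
```

```text
frame [ 0.6006 -0.2125 -0.3761] [[2.9, 0.0], [2.9, 0.0]]
pack [-0.0125  0.002   0.0238]
bar [array([-0.079 ,  0.0275]), array([-0.079 , -0.0216]), array([-0.0153,  0.0295]), array([-0.0154, -0.0184])]
pack [-0.0142 -0.0037  0.0037]
bar [array([-0.0801,  0.0232]), array([-0.0811, -0.0259]), array([-0.0164,  0.0238]), array([-0.0175, -0.0241])]
```

Run:
```python
from sim import *
w=[.4895,.0911,.5609]
st=dict(ee_pos=np.array([0.44874304,0.14621388,0.15833972]),ee_rot=np.array([-2.91230407,-0.62278564,-0.78742098]));e=extr('wrist',st)
print(proj(place([(.075,.018,.01),(.075,-.018,.01),(.075,.018,0)],w),e).round(0).tolist(),'seen 312,190 343,185')
q=bot.get_state()['joints']
q=sim(q,[(np.array([.44,0,.2]),.2,0),(place([-.063,0,.08],w)[0],w[2],0),(place([-.063,0,.012],w)[0],w[2],0),(place([-.063,0,.15],w)[0],w[2],0),(place([-.19,0,.15],FR)[0],FR[2],0),(place([-.19,0,.074],FR)[0],FR[2],0),(place([-.085,0,.074],FR)[0],FR[2],0),(place([-.12,0,.12],FR)[0],FR[2],.2),(place([-.12,0,.075],FR)[0],FR[2],.3),(place([-.06,0,.075],FR)[0],FR[2],.3)])
delta(place([-.063,0,.1],w)[0],w[2],0)
```

```text
[[311.0, 192.0], [344.0, 187.0], [309.0, 194.0]] seen 312,190 343,185
5 [ 0.35  0.14 -0.49  2.07  0.08  0.95 -1.55] err mm 0.0 rad 0.0
4 [ 0.22  0.34 -0.53  2.19  0.27  0.68 -1.5 ] err mm 0.0 rad 0.0
2 [ 0.13  0.46 -0.44  2.23  0.39  0.52 -1.61] err mm 0.0 rad 0.0
4 [ 0.26  0.22 -0.55  2.12  0.15  0.84 -1.39] err mm 0.0 rad 0.0
8 [ 0.47  0.2  -0.28  2.11  0.08  0.83 -1.78] err mm 0.0 rad 0.0
2 [ 0.44  0.33 -0.26  2.18  0.14  0.65 -1.83] err mm 0.0 rad 0.0
3 [ 0.43  0.46 -0.23  1.95  0.15  0.74 -1.82] err mm 0.0 rad 0.0
2 [ 0.43  0.27 -0.24  2.14  0.17  0.55 -1.86] err mm 0.0 rad 0.0
2 [ 0.42  0.32 -0.23  2.24  0.39  0.31 -2.07] err mm 0.0 rad 0.0
2 [ 0.44  0.4  -0.24  2.11  0.38  0.37 -2.03] err mm 0.0 rad 0.0
TCP-> [0.4362 0.0576 0.1   ] shift cm [ -7.53 -18.65   0.92] turn [ 0.1   -0.21  -0.934] F [-0.1 -0.3  0.1] open 0.0654 gf 0.0 t 11.82
```

Emit:
send_rows([
  [-7.5, -18.6, 0.9, 0.1, -0.21, -0.93, 0.8],
  [-7.5, -18.6, 0.9, 0.1, -0.21, -0.93, 0.8],
  [-7.5, -18.6, 0.9, 0.1, -0.21, -0.93, 0.8],
  [-7.5, -18.6, 0.9, 0.1, -0.21, -0.93, 0.8],
  [-7.5, -18.6, 0.9, 0.1, -0.21, -0.93, 0.8],
])

```text
t: 12.23
ee_pos: [0.4367, 0.0601, 0.0987]
ee_rot: [3.107, 0.375, 0.12]
contact_force: [0.8, 1.0, -0.0]
opening: 0.0778
grasp_force: 0.0
```

Run:
```python
import rec
from h import *
w=[.4895,.0911,.5609]
delta(place([-.063,0,.06],w)[0],w[2],0)
```

```text
J [ 0.21  0.27 -0.52  2.22  0.26  0.63 -1.83] P [0.4367 0.0601 0.0987] az 0.137
TCP-> [0.4362 0.0576 0.06  ] shift cm [-0.4   0.15  3.85] turn [ 0.031 -0.071 -0.32 ] F [ 0.8  1.  -0. ] open 0.0778 gf 0.0 t 12.23
```

Emit:
send_rows([
  [-0.4, 0.1, 3, 0.03, -0.07, -0.32, 0.8],
  [-0.4, 0.1, 3, 0.03, -0.07, -0.32, 0.8],
  [-0.4, 0.1, 3, 0.03, -0.07, -0.32, 0.8],
  [-0.4, 0.1, 3, 0.03, -0.07, -0.32, 0.8],
  [-0.4, 0.1, 3, 0.03, -0.07, -0.32, 0.8],
])

```text
t: 12.65
ee_pos: [0.4355, 0.0554, 0.0684]
ee_rot: [3.023, 0.854, 0.003]
contact_force: [0.1, -0.8, 0.4]
opening: 0.0782
grasp_force: 0.0
```

Run:
```python
import rec
from h import *
w=[.4895,.0911,.5609]
delta(place([-.063,0,.012],w)[0],w[2],0)
```

```text
J [ 0.26  0.37 -0.57  2.2   0.32  0.66 -1.56] P [0.4355 0.0554 0.0684] az 0.127
TCP-> [0.4362 0.0576 0.012 ] shift cm [ 0.16 -0.16  5.64] turn [ 0.001 -0.002 -0.01 ] F [ 0.1 -0.8  0.4] open 0.0782 gf 0.0 t 12.65
```

Emit:
send_rows([
  [0.2, -0.2, 3, 0, 0, -0.01, 0.8],
  [0.2, -0.2, 5.6, 0, 0, -0.01, 0.8],
  [0.2, -0.2, 5.6, 0, 0, -0.01, 0.8],
  [0.2, -0.2, 5.6, 0, 0, -0.01, 0.8],
  [0.2, -0.2, 5.6, 0, 0, -0.01, -1],
], grip_force=50)

```text
t: 13.07
ee_pos: [0.4362, 0.0581, 0.0141]
ee_rot: [3.016, 0.872, 0.005]
contact_force: [-0.6, 0.5, 0.4]
opening: 0.0761
grasp_force: 0.0
```

Emit:
send_rows([
  [0, 0, 0, 0, 0, 0, -1],
  [0, 0, 0, 0, 0, 0, -1],
  [0, 0, 0, 0, 0, 0, -1],
  [0, 0, 0, 0, 0, 0, -1],
  [0, 0, 0, 0, 0, 0, -1],
])

```text
t: 13.48
ee_pos: [0.4359, 0.0578, 0.0137]
ee_rot: [3.016, 0.872, 0.005]
contact_force: [-1.2, 1.0, -0.2]
opening: 0.046
grasp_force: 0.0
```

Run:
```python
import rec
from h import *
s=bot.get_state();T=R.from_rotvec(s['ee_rot']).as_matrix();print(T.round(3)); 
w=[.4895,.0911,.5609];d=s['ee_pos'][:2]-w[:2];print('loc',d@[np.cos(w[2]),np.sin(w[2])],d@[-np.sin(w[2]),np.cos(w[2])])
delta([.44,.05,.16],.5,0)
```

```text
J [ 0.18  0.47 -0.49  2.23  0.44  0.53 -1.66] P [0.4359 0.0578 0.0137] az 0.132
[[ 0.846  0.534  0.004]
 [ 0.534 -0.846 -0.001]
 [ 0.002  0.003 -1.   ]]
loc -0.06312373757074624 0.00037213945181076806
TCP-> [0.44 0.05 0.16] shift cm [ -0.03   0.93 -14.63] turn [ 0.003 -0.002  0.063] F [-1.2  1.  -0.2] open 0.046 gf 0.0 t 13.48
```

Emit:
send_rows([
  [0, 0, 0, 0, 0, 0, -1],
  [0, 0, 0, 0, 0, 0, -1],
  [0, 0, 0, 0, 0, 0, -1],
  [0, 0, 0, 0, 0, 0, -1],
])

```text
t: 13.82
ee_pos: [0.4358, 0.0575, 0.0134]
ee_rot: [3.015, 0.872, 0.003]
contact_force: [-0.3, -1.6, 4.8]
opening: 0.0352
grasp_force: 50.0
```

Emit:
send_rows([
  [0, 0.9, -14.6, 0, 0, 0.06, -1],
  [0, 0.9, -14.6, 0, 0, 0.06, -1],
  [0, 0.9, -14.6, 0, 0, 0.06, -1],
  [0, 0.9, -14.6, 0, 0, 0.06, -1],
  [0, 0.9, -14.6, 0, 0, 0.06, -1],
])

```text
t: 14.23
ee_pos: [0.4432, 0.0512, 0.1636]
ee_rot: [3.039, 0.781, 0.018]
contact_force: [0.5, -0.2, -1.4]
opening: 0.035
grasp_force: 50.0
```

Run:
```python
import rec
from h import *
delta(place([-.2,-.002,.13],FR)[0],FR[2],0)
```

```text
J [ 0.36  0.22 -0.64  2.1   0.17  0.87 -1.45] P [0.4432 0.0512 0.1636] az 0.115
TCP-> [ 0.4161 -0.1397  0.13  ] shift cm [-11.61  15.4    3.34] turn [ 0.002 -0.013  0.859] F [ 0.5 -0.2 -1.4] open 0.035 gf 50.0 t 14.23
```

Emit:
send_rows([
  [-11.6, 15.4, 3.3, 0, -0.01, 0.86, -1],
  [-11.6, 15.4, 3.3, 0, -0.01, 0.86, -1],
  [-11.6, 15.4, 3.3, 0, -0.01, 0.86, -1],
  [-11.6, 15.4, 3.3, 0, -0.01, 0.86, -1],
  [-11.6, 15.4, 3.3, 0, -0.01, 0.86, -1],
])

```text
t: 14.65
ee_pos: [0.4101, -0.1435, 0.1245]
ee_rot: [3.132, -0.205, -0.013]
contact_force: [1.2, -0.1, -1.0]
opening: 0.0355
grasp_force: 50.0
```

Run:
```python
import rec
from h import *
delta(place([-.2,-.002,.1],FR)[0],FR[2],0)
```

```text
J [ 0.59  0.24 -0.4   2.16  0.14  0.78 -1.6 ] P [ 0.4101 -0.1435  0.1245] az -0.337
TCP-> [ 0.4161 -0.1397  0.1   ] shift cm [ 0.57 -0.47  2.44] turn [0.005 0.007 0.225] F [ 1.2 -0.1 -1. ] open 0.0355 gf 50.0 t 14.65
```

Emit:
send_rows([
  [0.6, -0.5, 2.4, 0, 0.01, 0.22, -1],
  [0.6, -0.5, 4, 0, 0.01, 0.22, -1],
  [0.6, -0.5, 5, 0, 0.01, 0.22, -1],
  [0.6, -0.5, 5, 0, 0.01, 0.22, -1],
  [0.6, -0.5, 5, 0, 0.01, 0.22, -1],
])

```text
t: 15.07
ee_pos: [0.4184, -0.1355, 0.0756]
ee_rot: [3.094, -0.528, 0.006]
contact_force: [0.4, 0.6, -1.3]
opening: 0.035
grasp_force: 50.0
```

Run:
```python
import rec
from h import *
st=bot.get_state();e=extr('wrist',st); im=imaging.get_image('wrist')[:,:,::-1]
cv2.imwrite('pics/w4.png',im)
delta(place([-.1,-.002,.0745],FR)[0],FR[2],0)
```

```text
J [ 0.51  0.32 -0.35  2.2   0.18  0.65 -1.87] P [ 0.4184 -0.1355  0.0756] az -0.313
TCP-> [ 0.5099 -0.1745  0.0745] shift cm [9.84 0.65 0.25] turn [ 0.003 -0.006  0.018] F [ 0.3  0.7 -0.6] open 0.0354 gf 50.0 t 15.12
```

View pics/w4.png

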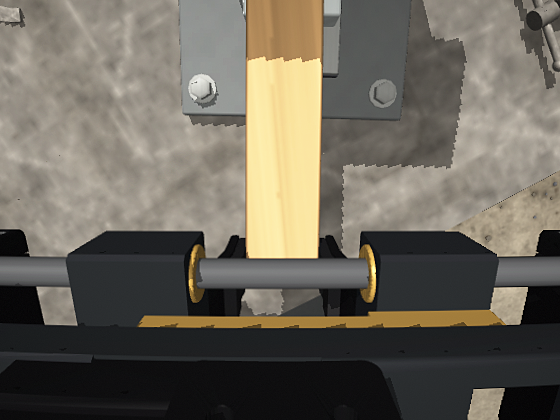

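Emit:
send_rows([
  [0, 0.6, 0.1, 0, 0, 0.02, -1],
  [2.5, 0.6, 0.1, 0, 0, 0.02, -1],
  [5, 0.6, 0.1, 0, 0, 0.02, -1],
  [7.5, 0.6, 0.1, 0, 0, 0.02, -1],
  [9.8, 0.6, 0.1, 0, 0, 0.02, -1],
])

```text
t: 15.53
ee_pos: [0.5112, -0.1759, 0.0772]
ee_rot: [3.086, -0.564, 0.013]
contact_force: [0.4, -0.1, -1.2]
opening: 0.0351
grasp_force: 50.0
```

Run:
```python
import rec
from h import *
delta(place([-.085,-.002,.0745],FR)[0],FR[2],0)
```

```text
J [ 0.5   0.45 -0.31  1.98  0.2   0.73 -1.87] P [ 0.5112 -0.1759  0.0772] az -0.332
TCP-> [ 0.5239 -0.1797  0.0745] shift cm [ 1.33 -0.1   0.28] turn [ 0.003 -0.009 -0.006] F [ 0.4 -0.1 -1.2] open 0.0351 gf 50.0 t 15.53
```

Emit:
send_rows([
  [0.7, 0, 0.1, 0, 0, 0, -1],
  [1.3, 0, 0.3, 0, 0, 0, -1],
  [1.3, 0, 0.4, 0, 0, 0, -1],
  [1.3, 0, 0.5, 0, 0, 0, -1],
  [1.3, 0, 0.5, 0, 0, 0, -1],
])

```text
t: 15.95
ee_pos: [0.521, -0.1794, 0.0716]
ee_rot: [3.086, -0.563, 0.01]
contact_force: [0.4, 0.0, 0.6]
opening: 0.0354
grasp_force: 50.0
```

Emit:
send_rows([
  [0, 0, 0, 0, 0, 0, 0.3],
  [0, 0, 0, 0, 0, 0, 0.3],
  [0, 0, 0, 0, 0, 0, 0.3],
  [0, 0, 0, 0, 0, 0, 0.3],
  [-1.5, 0, 0, 0, 0, 0, 0.3],
])

```text
t: 16.37
ee_pos: [0.51, -0.1747, 0.0714]
ee_rot: [3.087, -0.565, 0.015]
contact_force: [0.1, -0.1, 0.7]
opening: 0.0546
grasp_force: 0.0
```

Emit:
send_rows([
  [-3, 0, 0, 0, 0, 0, 0.3],
  [-6, 0, 0, 0, 0, 0, 0.3],
  [-6, 0, 0, 0, 0, 0, -0.72],
  [-6, 0, 0, 0, 0, 0, -0.72],
  [-6, 0, 0, 0, 0, 0, -0.72],
])

```text
t: 16.78
ee_pos: [0.4525, -0.1531, 0.0711]
ee_rot: [3.086, -0.564, 0.012]
contact_force: [0.2, -1.0, -0.7]
opening: 0.0436
grasp_force: 0.0
```

Run:
```python
import rec
from h import *
st=bot.get_state();im=imaging.get_image('wrist')[:,:,::-1];cv2.imwrite('pics/w5.png',im)
delta(place([-.145,-.002,.078],FR)[0],FR[2],.3)
```

```text
J [ 0.51  0.37 -0.32  2.13  0.2   0.66 -1.89] P [ 0.4525 -0.1531  0.0711] az -0.326
TCP-> [ 0.4677 -0.1588  0.078 ] shift cm [ 1.58 -0.   -0.68] turn [ 0.003  0.291 -0.005] F [-0.5  0.3  0.6] open 0.0399 gf 0.0 t 16.83
```

View pics/w5.png

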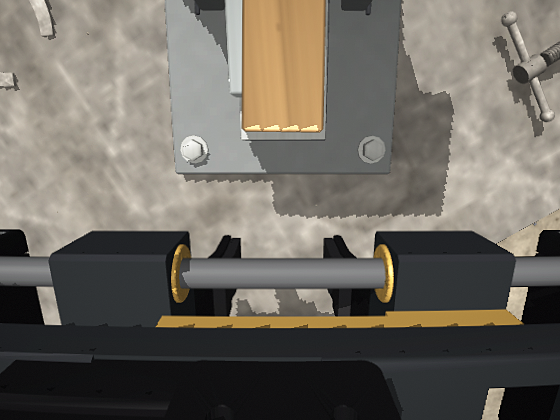

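Run:
```python
from h import *
delta(place([-.135,-.001,.073],FR)[0],FR[2],.3)
```

```text
TCP-> [ 0.4774 -0.1614  0.073 ] shift cm [ 2.58 -0.11 -0.17] turn [ 0.003  0.291 -0.005] F [-0.5  0.3  0.6] open 0.0399 gf 0.0 t 16.83
```

Emit:
send_rows([
  [2, -0.1, -0.6, 0, 0.15, 0, -0.72],
  [2.5, -0.1, -0.4, 0, 0.29, 0, -0.72],
  [2.5, -0.1, -0.2, 0, 0.29, 0, -0.72],
  [2.5, -0.1, -0.2, 0, 0.29, 0, -0.72],
  [2.5, -0.1, -0.2, 0, 0.29, 0, -0.72],
])

```text
t: 17.25
ee_pos: [0.4761, -0.1607, 0.073]
ee_rot: [3.004, -0.547, 0.448]
contact_force: [-0.4, -0.1, -0.1]
opening: 0.0139
grasp_force: 0.0
```

Run:
```python
import rec
from h import *
delta(place([-.075,-.001,.073],FR)[0],FR[2],.3)
```

```text
J [ 0.39  0.3  -0.21  2.28  0.38  0.3  -2.08] P [ 0.4761 -0.1607  0.073 ] az -0.326
TCP-> [ 0.5337 -0.1823  0.073 ] shift cm [ 5.88 -0.01  1.8 ] turn [ 0.004  0.004 -0.004] F [-0.4 -0.1 -0.1] open 0.0139 gf 0.0 t 17.25
```

Emit:
send_rows([
  [1.5, 0, 0.45, 0, 0, 0, -0.72],
  [2.8, 0, 0.85, 0, 0, 0, -0.72],
  [3.9, 0, 1.2, 0, 0, 0, -0.72],
  [4.9, 0, 1.5, 0, 0, 0, -0.72],
  [5.9, 0, 1.8, 0, 0, 0, -0.72],
])

```text
t: 17.67
ee_pos: [0.534, -0.1831, 0.0728]
ee_rot: [3.004, -0.549, 0.447]
contact_force: [-2.1, 0.4, 1.9]
opening: 0.012
grasp_force: 1.2
```

Emit:
send_rows([
  [0.3, 0, 0.09, 0, 0, 0, -0.72],
  [0.6, 0, 0.18, 0, 0, 0, -0.72],
  [0.8, 0, 0.24, 0, 0, 0, -0.72],
])

```text
t: 17.92
ee_pos: [0.5405, -0.1856, 0.0726]
ee_rot: [3.004, -0.548, 0.446]
contact_force: [-3.1, 1.2, 2.0]
opening: 0.012
grasp_force: 1.1
```

Emit:
send_rows([
  [0.2, 0, 0.06, 0, 0, 0, -0.72],
  [0.4, 0, 0.12, 0, 0, 0, -0.72],
  [0.5, 0, 0.15, 0, 0, 0, -0.72],
])

```text
t: 18.17
ee_pos: [0.5436, -0.1867, 0.0723]
ee_rot: [3.004, -0.548, 0.441]
contact_force: [-9.4, 4.6, 8.6]
opening: 0.0123
grasp_force: 4.7
```

Emit:
send_rows([
  [0.1, 0, 0.03, 0, 0, 0, -0.72],
  [0.2, 0, 0.06, 0, 0, 0, -0.72],
  [0.2, 0, 0.06, 0, 0, 0, -0.72],
])

```text
t: 18.42
ee_pos: [0.5437, -0.1868, 0.0719]
ee_rot: [3.005, -0.548, 0.436]
contact_force: [-10.7, 5.1, 8.7]
opening: 0.0121
grasp_force: 6.0
```

Emit:
send_rows([
  [0.2, 0, 0.03, 0, 0, 0, -0.72],
  [0.3, 0, 0.05, 0, 0, 0, -0.72],
  [0.4, 0, 0.07, 0, 0, 0, -0.72],
])

```text
t: 18.67
ee_pos: [0.5441, -0.187, 0.0714]
ee_rot: [3.006, -0.548, 0.425]
contact_force: [-22.4, 9.8, 20.4]
opening: 0.0121
grasp_force: 12.0
```

Emit:
send_rows([
  [-0.5, 0, -0.1, 0, 0, 0, -0.72],
  [-2, 0, -0.6, 0, 0, 0, -0.72],
  [-5, 0, -2.5, 0, 0, 0, -0.72],
  [-8, 0, -5, 0, 0, 0, -0.72],
  [-10, 0, -7, 0, 0, 0, -0.72],
])

```text
t: 19.08
ee_pos: [0.4398, -0.1474, 0.1107]
ee_rot: [3.004, -0.547, 0.444]
contact_force: [-0.3, -0.4, 1.0]
opening: 0.0123
grasp_force: 0.0
```

Run:
```python
import rec
from h import *
st=bot.get_state();print(st['ee_pos'].tolist(),st['ee_rot'].tolist(),st['contact_force'].round(1))
im=imaging.get_image('wrist')[:,:,::-1]; s=imaging.get_image('scene')[:,:,::-1]
o=np.zeros((600,800,3),np.uint8);o[:260,:560]=im[:260];o[262:600,:563]=cv2.resize(s[125:215,285:435],(563,338),interpolation=cv2.INTER_CUBIC)
cv2.imwrite('pics/w6.png',o)
```

```text
J [ 0.46  0.18 -0.29  2.32  0.29  0.38 -2.  ] P [ 0.4398 -0.1474  0.1107] az -0.323
[0.43981662458439763, -0.14741127423109193, 0.11071538039396356] [3.0040664227469005, -0.5470971597618068, 0.4441033645979474] [-0.3 -0.4  1. ]
```

View pics/w6.png

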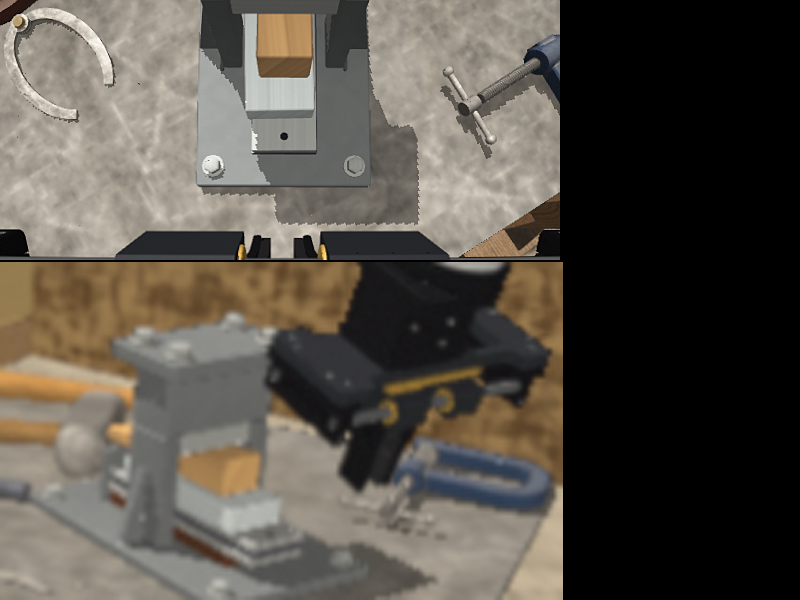

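```bash
python3 -c "
from rig import bot
print(bot.hand_in())"
```

```text
the job is handed in; nothing more can be done
None
```

The bar lies on the pack under the beam and the wedge is driven in with about 24 N, everything is released and the arm is clear; I handed the job in at about 19 s, but no verdict came back, so the bar position (about -15 mm along) and the jam are judged only from the camera and the wrist force.

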